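Empty two parts totes into the catch pan, hefting each to make sure

ROBOT

A 7-joint arm with a two-finger parallel gripper is mounted at the origin on the work surface; the furniture and walls round the work are solid. World frame = base frame: x ahead of the robot, y to its left, z up, the work surface at z = 0. Lengths are in m, angles in rad, forces in N, time in s.
With the tool pointing down it reaches from about 0.4 to 0.875 m from the base axis. Payload 6.5 kg.
Tool frame: the origin (TCP) lies at the very end of the fingers, on their centre line; the grasp point (between the pads) lies 19 mm behind it (robot.tcp_to_grasp is the distance from the TCP to the grasp point, in m); z points along the fingers, y is the line along which they close (so a half turn about z gives the same grasp; the last joint's range is limited). The gripper opens to 88 mm and grips with 3 to 60 N. Pads are 18 mm wide; open, the fingers measure 123 mm over their backs; the gripper's body (75 mm by 187 mm) begins 45 mm behind the grasp point.
Start: joints at [1.178, 0.536, -0.004, 1.538, 0.003, 1.067, -0.071], TCP at [0.209, -0.616, 0.239] pointing down, gripper open.
Joint ranges: [-2.7, 2.7], [-0.37, 2.16], [-1.27, 1.26], [0.24, 2.4], [-1.31, 4.45], [0.19, 1.91], [-2.76, 2.76]. Speed limits (rad/s): [2.39, 2.39, 3.14, 3.14, 3.14, 3.14, 3.14].

INTERFACE

Orientations are given as a unit quaternion [x, y, z, w].
In Python, from rig import read_state, viewer, robot gives the robot as it stands.
- The arm moves only by the tool servo_tool, never from a script. Its argument "targets" is a list of rows, each an object with "hand": the closure, from 0 (fully open) to 1 (shut); "slide": the shift along the tool's x, y, z in mm, a list of three; "twist": the turn about the tool's z in rad. A call has 1 to 12 rows; each row is the pose to reach, as a shift and turn from the pose commanded when the call began, along the tool's axes at that moment; what a row does not reach only later rows make up. A row lasts 1/8 s, in which the tool goes at most 62.5 mm and 10.7 degrees, less where a joint would pass 70% of its speed; a pose out of reach is approached as far as the arm can. A call with a gripper value outside its range is refused whole. The fingers move at their own pace and stop on an object; "force" is the grip in N (left out, the last holds). Time passes only in rows, so rows that repeat a pose let the fingers close. It gives the time, the measured TCP pose, the force, the opening and the grip force at its end, in the units of the state.
- read_state(): the state, without advancing time (a new reading comes with each control period).
- viewer.snapshot(name): name is "scene" or "top"; returns a dict with "frame" (384x512x3 uint8, red, green, blue), "K" (3x3 intrinsics, pixels), "k1" (the pictures are not rectified: a ray, as slopes to the right and down, at radius r is drawn at 1 + k1 r^2 times it, then the intrinsics apply), "pose" (4x4, takes a point from camera to world coordinates). Camera axes: x right, y up, looking along -z (the intrinsics and any distortion apply to the point x, -y, -z); pixel columns grow to the right and rows downward; lengths in m; the calibration is good to about 2 mm. A picture is of the moment at which its call begins. There is no depth.
- robot.finish_job(): hands the job in; it is judged then, once.
The state is a dict: "time_s": time; "joint_pos": joint angles; "qvel": joint speeds; "joint_efforts": joint torques, N m; "tcp_pos": TCP position; "tcp_rot": TCP orientation; "ft_force": force on the tool from outside, world axes, zero at the start; "torque": the same for the moment, N m; "grip_width": finger opening in m; "finger_force": force on a finger pad.
Only numpy, scipy, OpenCV 4.12 (cv2) and the standard library are available. Lean on these libraries where they do the work, as an engineer would, in place of code of your own. Each camera call takes 0.05 s, during which the arm holds its last target. There are 200 camera calls.

TASK

Push the round catch pan across the table, without lifting it, onto the centre of the red-ringed target; then empty first the blue tote and then the yellow one into it. After tipping a tote out over the pan, hold it upright, still and clear of everything for about a second to feel by its weight whether a brass post has stayed behind under the hood, and tip it again, steeper, until it is empty. Stand each empty tote back upright on the black mat; finish with every post in the pan and the pan centred on the target, and leave the other things on the table alone.

Things in the scene. Friction and masses are not known exactly. Their poses are not given: they have to be found in the camera images.
- tote_blue: Blue plastic parts tote, 220 g empty, 140 long (x) x 76 wide (y) x 50 mm high, 4 mm walls. Origin: middle of underside, z up; open pouring end at -x. Rear half (x>0) under a hood, front half open above, sides 34 mm high. Under the hood a pocket for one post, not seen from above, behind a sill at x = 12 mm (15 mm high, rear side sloping 25 degrees).
- tote_blue_lip (a point): Middle of the blue tote's pouring lip: 70 mm in front of (-x) and 8 mm above the tote's origin; the floor ramps up to it at 10 degrees. Tipped mouth down, posts at the front slide out at 40 to 50 degrees, one in the pocket usually only at 50 to 65 degrees, so a moderate tip may leave one inside.
- tote_blue_fin (a point): Grip point on the blue tote's black fin, at tote x = +20 mm, 78 mm above the underside. The fin stands upright on the hood: 10 mm thick (across y), 40 mm long (x 0 to 40 mm), from 50 to 98 mm above the underside. Pinch it across its 10 mm, at any pitch.
- tote_yellow: Yellow plastic parts tote, 220 g empty, 140 long (x) x 76 wide (y) x 50 mm high, 4 mm walls. Origin: middle of underside, z up; open pouring end at -x. Rear half (x>0) under a hood, front half open above, sides 34 mm high. Under the hood a pocket for one post, not seen from above, behind a sill at x = 12 mm (15 mm high, rear side sloping 25 degrees).
- tote_yellow_lip (a point): Middle of the yellow tote's pouring lip: 70 mm in front of (-x) and 8 mm above the tote's origin; the floor ramps up to it at 10 degrees. Tipped mouth down, posts at the front slide out at 40 to 50 degrees, one in the pocket usually only at 50 to 65 degrees, so a moderate tip may leave one inside.
- tote_yellow_fin (a point): Grip point on the yellow tote's black fin, at tote x = +20 mm, 78 mm above the underside. The fin stands upright on the hood: 10 mm thick (across y), 40 mm long (x 0 to 40 mm), from 50 to 98 mm above the underside. Pinch it across its 10 mm, at any pitch.
- pan: Round aluminium catch pan, 180 mm across, 45 mm high, wall 6 mm, floor 4 mm, 450 g, open on top. Origin: centre of its underside, z up.
- pan_spot: Round painted target on the table, white with a red ring, 210 mm across and flat. Origin at its centre. Fixed.
- tote_mat: Black rubber mat, fixed, 175 (its x) x 280 (its y) x 3 mm. Both totes start on it, side by side along its y. Origin: centre of its underside.
- tape: Bystander: roll of yellow tape lying flat, 66 x 71 x 20 mm.
- screwdriver: Bystander: red-handled screwdriver, 165 mm.
- cutter: Bystander: side cutter with blue grips, 145 mm.
- flux: Bystander: small white bottle with a red cap, 35 mm across, 110 mm high.
- post_1: Square brass spacer post, 60 mm long (its y), 20 x 20 mm across, 150 g, starts in the blue tote, or is absent. Origin at its middle.
- post_2: Square brass spacer post, 60 mm long (its y), 20 x 20 mm across, 150 g, starts in the blue tote, or is absent. Origin at its middle.
- post_3: Square brass spacer post, 60 mm long (its y), 20 x 20 mm across, 150 g, starts in the blue tote, or is absent. Origin at its middle.
- post_4: Square brass spacer post, 60 mm long (its y), 20 x 20 mm across, 150 g, starts in the yellow tote, or is absent. Origin at its middle.
- post_5: Square brass spacer post, 60 mm long (its y), 20 x 20 mm across, 150 g, starts in the yellow tote, or is absent. Origin at its middle.
- post_6: Square brass spacer post, 60 mm long (its y), 20 x 20 mm across, 150 g, starts in the yellow tote, or is absent. Origin at its middle.
Not all that is in view belongs to the job. What is shaped like the tote_blue but turquoise is not meant.

How it is judged:
By the outcome, as a careful person would: the job done as asked, in the order asked, and still so for the second after the job is handed in, with the robot touching nothing.
Of post_1, post_2, post_4, post_5 only 3 to 4 are there at a start; the rules pass over those that are not, and their reading is None.
Of post_3, post_6 only 1 to 2 are there at a start; the rules pass over those that are not, and their reading is None.
At some moment in a run one of pan, tote_blue, tote_yellow may be knocked a few centimetres aside while the robot is not near it.
It also fails if it takes over 208 s, if anything falls off the work surface, if the arm or the gripper's body presses on something with over 40 N, if the wrist force passes 120 N, or if a joint passes its speed limit or range.

## Working session

There is one attempt and no reset: what is moved stays moved. The work goes in short steps, Python scripts to look and compute and a tool call to move; the robot and the scene stay as the last step left them, time stands still between calls to the robot, and variables do not carry over. Pictures are saved under pics/ and viewed, at most 14 in all, crops included, and the job is handed in when it is done.

Besides the shell and the picture viewer there is one more tool, called after "Call:" by a JSON object that holds its "op" and its "data". servo_tool: Moves the arm, as the interface text tells. Its arguments: {"type":"object","properties":{"targets":{"type":"array","items":{"type":"object","properties":{"hand":{"type":"number"},"slide":{"type":"array","items":{"type":"number"}},"twist":{"type":"number"}}}},"force":{"type":"number"}},"required":["targets"]}

```bash
ls; mkdir -p pics; python3 - <<'E'
from rig import read_state, viewer, robot
import cv2, numpy as np
s=read_state(); print({k:np.round(v,3).tolist() for k,v in s.items()}, robot.tcp_to_grasp)
for n in("scene","top"):
    d=viewer.snapshot(n); cv2.imwrite(f"pics/{n}0.png",cv2.resize(d["frame"][:,:,::-1],(800,600))); print(n,d["K"].tolist(),d["k1"],np.round(d["pose"],4).tolist())
E
```

```text
pics
{'time_s': 0.0, 'joint_pos': [1.178, 0.537, -0.004, 1.539, 0.003, 1.067, -0.071], 'qvel': [-0.001, 0.0, 0.0, -0.0, -0.001, 0.0, 0.001], 'joint_efforts': [-0.001, -57.098, 0.991, -25.161, -0.056, 0.018, 0.0], 'tcp_pos': [0.208, -0.615, 0.238], 'tcp_rot': [0.987, 0.163, -0.0, -0.001], 'ft_force': [-0.004, -0.481, 0.198], 'torque': [0.015, 0.038, -0.012], 'finger_force': 0.0, 'grip_width': 0.088} 0.0187
scene [[418.4595184210304, 0.0, 252.7981401968119], [0.0, 418.4595184210304, 194.27207147227196], [0.0, 0.0, 1.0]] -0.15073207068242586 [[-0.5285, 0.5717, -0.6276, -0.3856], [-0.8487, -0.3381, 0.4067, 0.5399], [0.0203, 0.7476, 0.6639, 0.9793], [0.0, 0.0, 0.0, 1.0]]
top [[367.8134250053752, 0.0, 254.26279428464716], [0.0, 367.8134250053752, 183.238981504365], [0.0, 0.0, 1.0]] 0.022218171178491234 [[0.0299, 0.9975, -0.0639, 0.4134], [-0.9995, 0.0307, 0.0112, -0.0139], [0.0131, 0.0635, 0.9979, 1.1011], [0.0, 0.0, 0.0, 1.0]]
```

View pics/scene0.png

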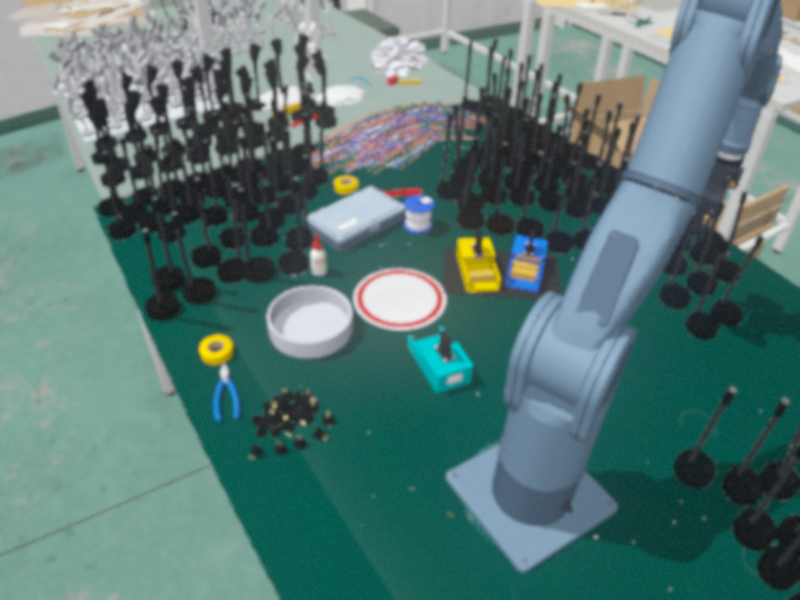

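View pics/top0.png

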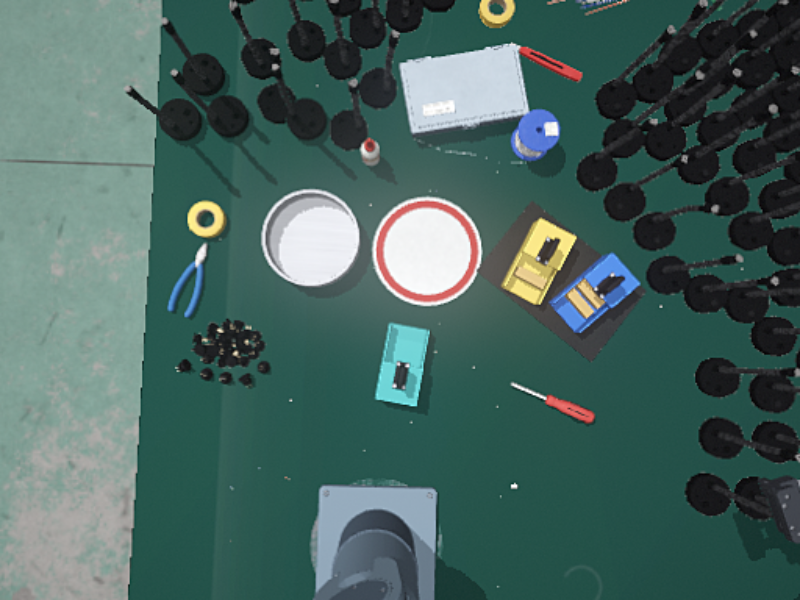

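```bash
cat > h.py <<'E'
import numpy as np, cv2
from rig import read_state, viewer, robot
from scipy.spatial.transform import Rotation as R
def dirs(d,px):
    K=d["K"]; px=np.atleast_2d(px).astype(float)
    q=(px-[K[0,2],K[1,2]])/[K[0,0],K[1,1]]; u=q.copy()
    for _ in range(10): u=q/(1+d["k1"]*(u**2).sum(1,keepdims=True))
    v=np.c_[u[:,0],-u[:,1],-np.ones(len(u))]
    return v@d["pose"][:3,:3].T, d["pose"][:3,3]
def at_z(d,px,z):
    v,o=dirs(d,px); return o+v*((z-o[2])/v[:,2])[:,None]
def tri(d1,p1,d2,p2):
    v1,o1=dirs(d1,p1); v2,o2=dirs(d2,p2); out=[]
    for a,b in zip(v1,v2):
        A=np.c_[a,-b]; t=np.linalg.lstsq(A,o2-o1,rcond=None)[0]; P,Q=o1+a*t[0],o2+b*t[1]
        out.append(np.r_[(P+Q)/2,np.linalg.norm(P-Q)])
    return np.array(out)
def proj(d,P):
    P=np.atleast_2d(P); c=(P-d["pose"][:3,3])@d["pose"][:3,:3]
    u=np.c_[c[:,0]/-c[:,2],-c[:,1]/-c[:,2]]; u*=1+d["k1"]*(u**2).sum(1,keepdims=True)
    return u*[d["K"][0,0],d["K"][1,1]]+[d["K"][0,2],d["K"][1,2]]
def st():
    s=read_state(); print(round(float(s["time_s"]),2),"tcp",np.round(s["tcp_pos"],4),"rotvecZ",np.round(R.from_quat(s["tcp_rot"]).as_matrix().T,3).tolist(),"q",np.round(s["joint_pos"],2),"F",np.round(s["ft_force"],2),"w",round(float(s["grip_width"]),4),round(float(s["finger_force"]),1)); return s
def shift(P,yaw=None):
    "slide (mm) and twist to bring the TCP to P / tool y to world yaw (mod pi)"
    s=read_state(); M=R.from_quat(s["tcp_rot"]).as_matrix(); print("slide",np.round(M.T@(np.array(P)-s["tcp_pos"])*1000,1),end=" ")
    if yaw is not None:
        c=np.arctan2(M[1,1],M[0,1]); w=-(yaw-c); w=(w+np.pi/2)%np.pi-np.pi/2; print("twist",round(w,3),end="")
    print()
E
python3 - <<'E'
from h import *
print([a for a in dir(robot) if a[0]!='_'])
t=viewer.snapshot("top"); k=1.5625
for n,p,z in [("pan rim c",(310.5,238),.045),("rim L",(262,238),.045),("rim R",(359.5,238),.045),("spot",(427,250.5),0),("spotL",(372.5,250),0),("spotR",(482,250),0),("yfin",(547,249),.098),("ylip",(519,297),.03),("bfin",(609,283),.098),("blip",(566,324),.03),("flux",(370,147),.1),("turq",(403,365),.05),("driver",(515,384),0),("matS",(593,360),0),("matW",(484,272),0),("box",(412,132),.03)]: print(n,np.round(at_z(t,np.array(p)/k,z)[0],3))
st()
E
```

```text
['Unreachable', 'finish_job', 'tcp_to_grasp']
pan rim c [0.565 0.137 0.045]
rim L [0.563 0.226 0.045]
rim R [0.568 0.047 0.045]
spot [ 0.555 -0.081  0.   ]
spotL [0.552 0.024 0.   ]
spotR [ 0.559 -0.188  0.   ]
yfin [ 0.551 -0.286  0.098]
ylip [ 0.469 -0.254  0.03 ]
bfin [ 0.495 -0.396  0.098]
blip [ 0.421 -0.342  0.03 ]
flux [0.723 0.031 0.1  ]
turq [ 0.338 -0.04   0.05 ]
driver [ 0.305 -0.256  0.   ]
matS [ 0.355 -0.404  0.   ]
matW [ 0.517 -0.192  0.   ]
box [ 0.776 -0.045  0.03 ]
0.15 tcp [ 0.2085 -0.6152  0.2381] rotvecZ [[0.947, 0.321, -0.0], [0.321, -0.947, -0.001], [-0.001, 0.001, -1.0]] q [ 1.18  0.54 -0.    1.54  0.    1.07 -0.07] F [-0.51  1.12 -0.12] w 0.088 0.0
```

Call:
{"op": "servo_tool", "data": {"targets": [{"hand":0,"slide":[0,0,-60],"twist":0},{"hand":0,"slide":[0,0,-120],"twist":0}]}}

```text
time_s: 0.4
tcp_pos: [0.2084, -0.615, 0.3593]
tcp_rot: [0.987, 0.163, -0.0, -0.001]
ft_force: [-0.3, -1.1, 0.0]
grip_width: 0.088
finger_force: 0.0
```

Call:
{"op": "servo_tool", "data": {"targets": [{"hand":0,"slide":[0,0,-62],"twist":0},{"hand":0,"slide":[0,0,-124],"twist":0},{"hand":0,"slide":[0,0,-186],"twist":0},{"hand":0,"slide":[0,0,-248],"twist":0},{"hand":0,"slide":[0,0,-310],"twist":0},{"hand":0,"slide":[0,0,-372],"twist":0}]}}

```text
time_s: 1.15
tcp_pos: [0.2062, -0.5916, 0.6905]
tcp_rot: [0.985, 0.159, 0.013, 0.06]
ft_force: [1.8, 0.1, -1.0]
grip_width: 0.0882
finger_force: 0.0
```

```bash
python3 -c "
from h import *
st()"
```

```text
1.15 tcp [ 0.2062 -0.5916  0.6905] rotvecZ [[0.949, 0.315, 0.006], [0.311, -0.942, 0.123], [0.045, -0.115, -0.992]] q [ 0.88  0.4   0.57  0.76 -0.25  1.91  0.05] F [ 1.85  0.07 -0.99] w 0.0882 0.0
```

Call:
{"op": "servo_tool", "data": {"targets": [{"hand":0,"slide":[0,0,-62],"twist":0},{"hand":0,"slide":[0,0,-124],"twist":0},{"hand":0,"slide":[0,0,-186],"twist":0},{"hand":0,"slide":[0,0,-186],"twist":0}]}}

```text
time_s: 1.65
tcp_pos: [0.1842, -0.5398, 0.7673]
tcp_rot: [0.981, 0.15, 0.019, 0.12]
ft_force: [0.8, 0.4, -2.0]
grip_width: 0.0884
finger_force: 0.0
```

```bash
python3 -c "
from h import *
st()"
```

```text
1.65 tcp [ 0.1842 -0.5398  0.7673] rotvecZ [[0.955, 0.298, 0.002], [0.289, -0.926, 0.241], [0.073, -0.23, -0.971]] q [ 0.84  0.24  0.5   0.77 -0.14  1.91 -0.02] F [ 0.76  0.37 -1.99] w 0.0884 0.0
```

Call:
{"op": "servo_tool", "data": {"targets": [{"hand":0,"slide":[0,0,62],"twist":0},{"hand":0,"slide":[0,0,124],"twist":0},{"hand":0,"slide":[0,0,186],"twist":0},{"hand":0,"slide":[0,0,248],"twist":0}]}}

```text
time_s: 2.15
tcp_pos: [0.2106, -0.5931, 0.5169]
tcp_rot: [0.981, 0.157, 0.024, 0.112]
ft_force: [0.5, -1.2, 0.7]
grip_width: 0.0881
finger_force: 0.0
```

```bash
python3 -c "
from h import *
st()"
```

```text
2.15 tcp [ 0.2106 -0.5931  0.5169] rotvecZ [[0.949, 0.314, 0.011], [0.303, -0.925, 0.228], [0.082, -0.213, -0.974]] q [ 0.81  0.22  0.43  1.39 -0.1   1.33 -0.02] F [ 0.51 -1.17  0.7 ] w 0.0881 0.0
```

```bash
python3 -c "
from h import *
shift([.47,-.1,.35],0); shift([.565,.12,.10],0)"
```

```text
slide [ 399.3 -415.6   78.5] twist -1.254
slide [ 555.8 -647.4  282.7] twist -1.254
```

Call:
{"op": "servo_tool", "data": {"targets": [{"hand":1,"slide":[400,-416,78],"twist":-1.254},{"hand":1,"slide":[400,-416,78],"twist":-1.254},{"hand":1,"slide":[400,-416,78],"twist":-1.254},{"hand":1,"slide":[400,-416,78],"twist":-1.254},{"hand":1,"slide":[400,-416,78],"twist":-1.254},{"hand":1,"slide":[400,-416,78],"twist":-1.254},{"hand":1,"slide":[400,-416,78],"twist":-1.254},{"hand":1,"slide":[400,-416,78],"twist":-1.254},{"hand":1,"slide":[556,-647,270],"twist":-1.254},{"hand":1,"slide":[556,-647,270],"twist":-1.254},{"hand":1,"slide":[556,-647,270],"twist":-1.254},{"hand":1,"slide":[556,-647,270],"twist":-1.254}]}}

```text
time_s: 3.65
tcp_pos: [0.5132, 0.0083, 0.2163]
tcp_rot: [0.702, 0.703, -0.047, 0.105]
ft_force: [0.8, -0.7, 0.8]
grip_width: 0.0002
finger_force: 0.0
```

```bash
python3 -c "
from h import *
st();shift([.565,.12,.10],0);shift([.562,.12,.016],0);
"
```

```text
3.65 tcp [0.5132 0.0083 0.2163] rotvecZ [[0.008, 0.977, -0.213], [0.997, 0.009, 0.081], [0.082, -0.213, -0.974]] q [-0.02  0.33 -0.27  1.96  0.41  0.89 -0.55] F [ 0.85 -0.66  0.84] w 0.0002 0.0
slide [134.3  43.2  93.6] twist 0.009
slide [152.2  33.3 175.1] twist 0.009
```

Call:
{"op": "servo_tool", "data": {"targets": [{"hand":1,"slide":[134,43,94],"twist":0},{"hand":1,"slide":[134,43,94],"twist":0},{"hand":1,"slide":[134,43,94],"twist":0},{"hand":1,"slide":[152,33,175],"twist":0},{"hand":1,"slide":[152,33,175],"twist":0},{"hand":1,"slide":[152,33,175],"twist":0}]}}

```text
time_s: 4.4
tcp_pos: [0.5603, 0.1176, 0.0167]
tcp_rot: [0.702, 0.703, -0.049, 0.105]
ft_force: [0.7, 0.1, 0.7]
grip_width: 0.0003
finger_force: 0.0
```

```bash
python3 - <<'E'
from h import *
st(); t=viewer.snapshot("top"); f=t["frame"]
cv2.imwrite("pics/pan1.png",cv2.resize(f[90:220,130:330,::-1],(800,520),interpolation=cv2.INTER_CUBIC))
shift([.562,.06,.016],0);shift([.557,.0,.016],0);shift([.554,-.15,.016],0)
E
```

```text
4.4 tcp [0.5603 0.1176 0.0167] rotvecZ [[0.008, 0.977, -0.215], [0.997, 0.009, 0.079], [0.079, -0.215, -0.973]] q [-0.28  0.75 -0.19  1.87  0.62  0.65 -0.93] F [0.72 0.08 0.73] w 0.0003 0.0
slide [-56.3  -0.3  14.6] twist 0.009
slide [-114.9   -5.8   27. ] twist 0.009
slide [-261.5  -10.2   58.8] twist 0.009
```

View pics/pan1.png

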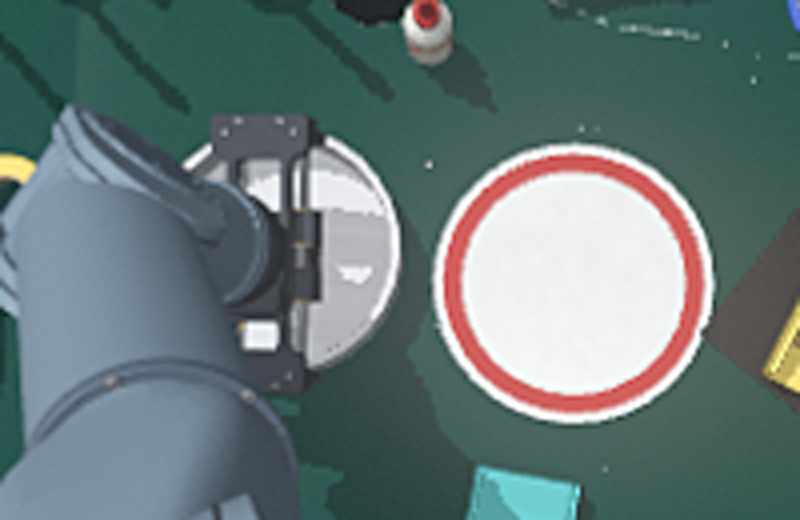

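Call:
{"op": "servo_tool", "data": {"targets": [{"hand":1,"slide":[-30,0,7],"twist":0},{"hand":1,"slide":[-50,0,11],"twist":0},{"hand":1,"slide":[-65,-1,15],"twist":0},{"hand":1,"slide":[-85,-3,19],"twist":0},{"hand":1,"slide":[-105,-5,24],"twist":0},{"hand":1,"slide":[-130,-6,29],"twist":0},{"hand":1,"slide":[-155,-7,35],"twist":0},{"hand":1,"slide":[-180,-8,41],"twist":0},{"hand":1,"slide":[-205,-9,46],"twist":0},{"hand":1,"slide":[-225,-9,51],"twist":0},{"hand":1,"slide":[-240,-9,54],"twist":0},{"hand":1,"slide":[-250,-10,56],"twist":0}]}}

```text
time_s: 5.95
tcp_pos: [0.5531, -0.1389, 0.0152]
tcp_rot: [0.702, 0.703, -0.047, 0.105]
ft_force: [-0.2, 2.8, 0.9]
grip_width: 0.0003
finger_force: 1.4
```

```bash
python3 - <<'E'
from h import *
st(); t=viewer.snapshot("top"); f=t["frame"]
cv2.imwrite("pics/pan2.png",cv2.resize(f[90:220,180:380,::-1],(800,520),interpolation=cv2.INTER_CUBIC))
E
```

```text
5.95 tcp [ 0.5531 -0.1389  0.0152] rotvecZ [[0.008, 0.977, -0.214], [0.997, 0.009, 0.08], [0.08, -0.214, -0.974]] q [ 0.15  0.71 -0.14  1.96  0.7   0.48 -0.57] F [-0.19  2.85  0.85] w 0.0003 1.4
```

View pics/pan2.png

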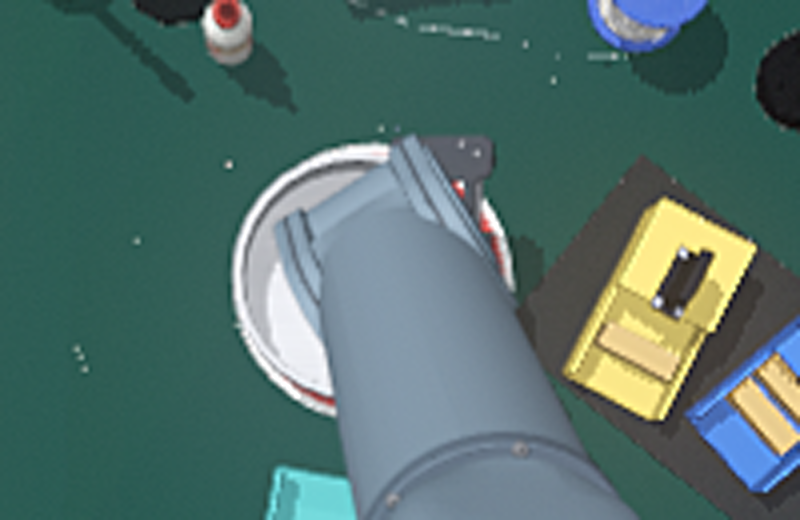

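Call:
{"op": "servo_tool", "data": {"targets": [{"hand":1,"slide":[-5,0,1],"twist":0},{"hand":1,"slide":[-10,0,2],"twist":0},{"hand":1,"slide":[-10,0,2],"twist":0},{"hand":1,"slide":[0,0,0],"twist":0},{"hand":1,"slide":[0,0,-60],"twist":0},{"hand":1,"slide":[20,0,-120],"twist":0},{"hand":1,"slide":[60,40,-180],"twist":0},{"hand":1,"slide":[120,40,-180],"twist":0},{"hand":1,"slide":[180,40,-180],"twist":0},{"hand":1,"slide":[240,40,-180],"twist":0}]}}

```text
time_s: 7.25
tcp_pos: [0.5808, 0.1336, 0.1438]
tcp_rot: [0.702, 0.703, -0.047, 0.105]
ft_force: [0.1, -0.9, -0.3]
grip_width: 0.0005
finger_force: 0.0
```

```bash
cat >> h.py <<'E'
def circ(P):
    A=np.c_[2*P[:,:2],np.ones(len(P))]; c=np.linalg.lstsq(A,(P[:,:2]**2).sum(1),rcond=None)[0]
    return c[:2],np.sqrt(c[2]+c[:2]@c[:2])
E
python3 - <<'E'
from h import *
st(); t=viewer.snapshot("top"); f=t["frame"]
cv2.imwrite("pics/pan3.png",cv2.resize(f[90:220,200:420,::-1],(800,473),interpolation=cv2.INTER_CUBIC))
np.save("t.npy",t,allow_pickle=True)
E
```

```text
7.25 tcp [0.5808 0.1336 0.1438] rotvecZ [[0.008, 0.977, -0.214], [0.997, 0.01, 0.082], [0.082, -0.214, -0.973]] q [-0.19  0.59 -0.33  1.77  0.53  0.91 -0.81] F [ 0.09 -0.94 -0.25] w 0.0005 0.0
```

View pics/pan3.png

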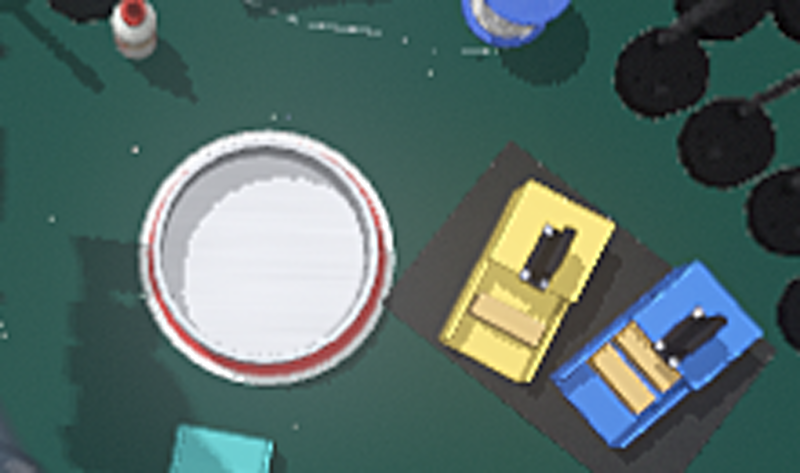

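```bash
python3 - <<'E'
from h import *
t=np.load("t.npy",allow_pickle=True).item()
f=lambda p,z:at_z(t,np.array(p)*.275+[200,90],z)
print(f([[266,248]],.045), f([[268.5,257]],0))
o,_=dirs(t,[[0,0]])
for C,r,z in [((.555,-.081),.105,0)]:
  a=np.linspace(0,6.28,9)[:8]; P=np.c_[C[0]+r*np.cos(a),C[1]+r*np.sin(a),0*a]
  print(((proj(t,P)-[200,90])/.275).round())
hsv=cv2.cvtColor(t["frame"],cv2.COLOR_RGB2HSV)
# red ring outer edge left/bottom
m=((hsv[...,0]<8)|(hsv[...,0]>172))&(hsv[...,1]>90); m[:, :230]=0; m[:,320:]=0;m[:120]=0
ys,xs=np.nonzero(m); cnt=cv2.convexHull(np.c_[xs,ys].astype(np.int32))[:,0]
P=at_z(t,cnt,0); print("ring",circ(P),len(P))
E
```

```text
[[ 0.55519972 -0.078132    0.045     ]] [[ 0.55380427 -0.08314331  0.        ]]
[[269. 130.]
 [179. 164.]
 [139. 251.]
 [174. 342.]
 [262. 382.]
 [353. 348.]
 [392. 260.]
 [358. 170.]]
ring (array([ 0.55535789, -0.08020462]), np.float64(0.0973004840917537)) 25
```

```bash
python3 - <<'E'
from h import *
t=np.load("t.npy",allow_pickle=True).item()
f=lambda p,z:at_z(t,np.array(p,float)*.275+[200,90],z)
for n,re,fr in [("blue",[[697,262],[762,332]],[[553,378],[615,447]]),("yellow",[[530,182],[614,222]],[[442,340],[528,383]])]:
    a=f(re,.053);b=f(fr,.036); d=(b-a).mean(0); print(n,a.round(3).tolist(),b.round(3).tolist(),"len",np.linalg.norm(b-a,axis=1),"w",np.linalg.norm(a[0]-a[1]),np.linalg.norm(b[0]-b[1]),"mouth az",np.degrees(np.arctan2(d[1],d[0])),"perp",np.degrees(np.arctan2(*(a[0]-a[1])[[1,0]])), "centre",((a.sum(0)+b.sum(0))/4).round(4))
s=viewer.snapshot("scene"); c=s["frame"]
cv2.imwrite("pics/s1.png",cv2.resize(c[140:200,280:360,::-1],(800,600),interpolation=cv2.INTER_CUBIC)); np.save("s.npy",s,allow_pickle=True)
shift([.36,-.27,.35])
E
```

```text
blue [[0.554, -0.418, 0.053], [0.5, -0.47, 0.053]] [[0.459, -0.31, 0.036], [0.406, -0.36, 0.036]] len [0.14419633 0.14496511] w 0.07444749314297254 0.07312061721789302 mouth az 130.97602369834996 perp 43.67741650967954 centre [ 0.4796 -0.3897  0.0445]
yellow [[0.613, -0.285, 0.053], [0.583, -0.352, 0.053]] [[0.487, -0.221, 0.036], [0.455, -0.291, 0.036]] len [0.14275265 0.14384893] w 0.07329255794779546 0.07640281433995232 mouth az 153.753505149216 perp 65.94291576646098 centre [ 0.5345 -0.2874  0.0445]
slide [-444.8 -210.1 -135.2]
```

View pics/s1.png

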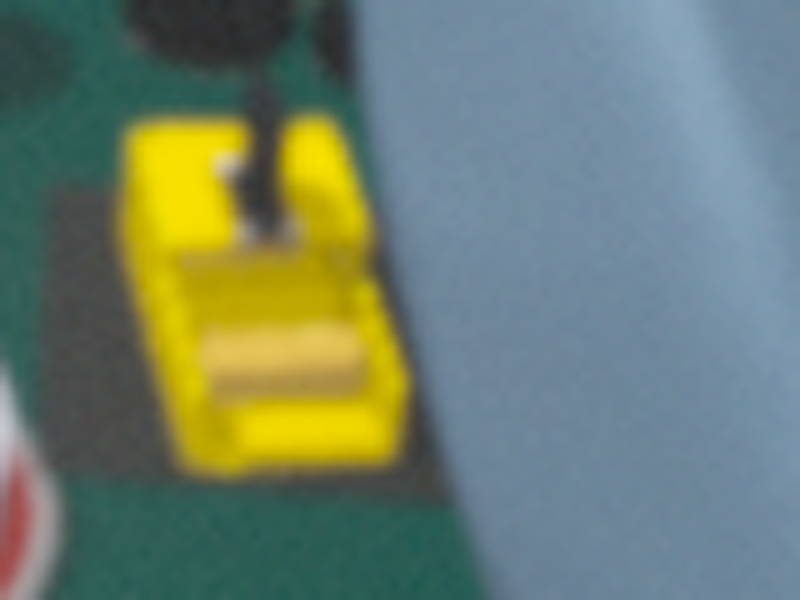

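```bash
python3 -c "
from h import *
shift([.28,-.385,.30])"
```

```text
slide [-546.6 -296.3  -69.2]
```

Call:
{"op": "servo_tool", "data": {"targets": [{"hand":0,"slide":[-300,-150,-150],"twist":0},{"hand":0,"slide":[-300,-150,-150],"twist":0},{"hand":0,"slide":[-300,-150,-150],"twist":0},{"hand":0,"slide":[-300,-150,-150],"twist":0},{"hand":0,"slide":[-300,-150,-150],"twist":0},{"hand":0,"slide":[-300,-150,-150],"twist":0},{"hand":0,"slide":[-547,-296,-69],"twist":0},{"hand":0,"slide":[-547,-296,-69],"twist":0},{"hand":0,"slide":[-547,-296,-69],"twist":0},{"hand":0,"slide":[-547,-296,-69],"twist":0},{"hand":0,"slide":[-547,-296,-69],"twist":0},{"hand":0,"slide":[-547,-296,-69],"twist":0}]}}

```text
time_s: 8.85
tcp_pos: [0.2731, -0.3934, 0.3031]
tcp_rot: [0.704, 0.701, -0.048, 0.104]
ft_force: [0.2, 1.4, 0.2]
grip_width: 0.088
finger_force: 0.0
```

```bash
python3 -c "
from h import *
st();shift([.28,-.385,.30]);shift([.08,-.11,.30])"
```

```text
8.85 tcp [ 0.2731 -0.3934  0.3031] rotvecZ [[0.014, 0.977, -0.213], [0.997, 0.003, 0.08], [0.079, -0.214, -0.974]] q [0.69 0.04 0.13 2.07 0.12 0.82 0.73] F [0.2  1.43 0.24] w 0.088 0.0
slide [9.  6.7 1.8] 
slide [ 274.8 -191.8  -72.7]
```

Call:
{"op": "servo_tool", "data": {"targets": [{"hand":0,"slide":[138,-96,-36],"twist":0},{"hand":0,"slide":[138,-96,-36],"twist":0},{"hand":0,"slide":[138,-96,-36],"twist":0},{"hand":0,"slide":[275,-192,-73],"twist":0},{"hand":0,"slide":[275,-192,-73],"twist":0}]}}

```text
time_s: 9.48
tcp_pos: [0.1683, -0.232, 0.2993]
tcp_rot: [0.701, 0.705, -0.048, 0.097]
ft_force: [-0.6, 0.1, 0.1]
grip_width: 0.0887
finger_force: 0.0
```

```bash
python3 -c "
from h import *
st();shift([.0,-.0,.30])"
```

```text
9.47 tcp [ 0.1683 -0.232   0.2993] rotvecZ [[0.003, 0.979, -0.204], [0.998, 0.012, 0.069], [0.07, -0.204, -0.976]] q [ 1.07 -0.36 -0.31  2.39 -0.01  0.9   0.78] F [-0.63  0.05  0.06] w 0.0887 0.0
slide [ 226.5 -165.1  -59.8]
```

Call:
{"op": "servo_tool", "data": {"targets": [{"hand":0,"slide":[226,-165,-60],"twist":0},{"hand":0,"slide":[226,-165,-60],"twist":0},{"hand":0,"slide":[226,-165,-60],"twist":0}]}}

```text
time_s: 9.85
tcp_pos: [0.1612, -0.2108, 0.2923]
tcp_rot: [0.698, 0.711, -0.04, 0.07]
ft_force: [0.8, 0.5, -0.6]
grip_width: 0.0883
finger_force: 0.0
```

```bash
python3 -c "
from h import *
st();shift([.0,-.0,.30])"
```

```text
9.85 tcp [ 0.1612 -0.2108  0.2923] rotvecZ [[-0.015, 0.988, -0.156], [0.999, 0.022, 0.041], [0.044, -0.156, -0.987]] q [ 1.25 -0.37 -0.45  2.39 -0.1   0.94  0.89] F [ 0.79  0.52 -0.61] w 0.0883 0.0
slide [ 209.4 -156.2  -47.4]
```

Call:
{"op": "servo_tool", "data": {"targets": [{"hand":0,"slide":[420,-310,-95],"twist":0},{"hand":0,"slide":[420,-310,-95],"twist":0},{"hand":0,"slide":[420,-310,-95],"twist":0},{"hand":0,"slide":[420,-310,-95],"twist":0},{"hand":0,"slide":[420,-310,-95],"twist":0},{"hand":0,"slide":[420,-310,-95],"twist":0}]}}

```text
time_s: 10.6
tcp_pos: [0.1408, -0.1693, 0.2958]
tcp_rot: [0.7, 0.713, 0.019, 0.008]
ft_force: [-1.3, 0.5, 0.2]
grip_width: 0.0881
finger_force: 0.0
```

```bash
python3 -c "
from h import *
st();shift([.0,-.0,.30])"
```

```text
10.6 tcp [ 0.1408 -0.1693  0.2958] rotvecZ [[-0.019, 1.0, 0.015], [0.999, 0.018, 0.038], [0.037, 0.016, -0.999]] q [ 0.95 -0.37 -0.16  2.4  -0.11  1.1   0.87] F [-1.29  0.5   0.25] w 0.0881 0.0
slide [ 171.9 -137.4   -6.7]
```

```bash
python3 -c "
from h import *
shift([.2,-.24,.10])"
```

```text
slide [-74.9  50.6 196.7]
```

Call:
{"op": "servo_tool", "data": {"targets": [{"hand":1,"slide":[-74,53,40],"twist":0},{"hand":1,"slide":[-74,53,100],"twist":0},{"hand":1,"slide":[-74,53,150],"twist":0},{"hand":1,"slide":[-74,53,190],"twist":0},{"hand":1,"slide":[-74,53,190],"twist":0}]}}

```text
time_s: 11.22
tcp_pos: [0.1568, -0.2431, 0.1232]
tcp_rot: [0.705, 0.706, -0.025, -0.056]
ft_force: [-2.1, -0.0, -2.9]
grip_width: 0.0403
finger_force: 0.0
```

```bash
python3 -c "
from h import *
st();shift([.2,-.24,.10]);shift([.08,-.11,.10])"
```

```text
11.22 tcp [ 0.1568 -0.2431  0.1232] rotvecZ [[0.001, 0.999, 0.044], [0.993, 0.004, -0.114], [-0.114, 0.044, -0.993]] q [ 1.63  0.35 -0.94  2.39  0.49  0.72  0.3 ] F [-2.13 -0.03 -2.87] w 0.0403 0.0
slide [ 2.1 45.5 18.2] 
slide [131.9 -73.1  37.6]
```

Call:
{"op": "servo_tool", "data": {"targets": [{"hand":1,"slide":[132,-73,60],"twist":0},{"hand":1,"slide":[132,-73,60],"twist":0},{"hand":1,"slide":[132,-73,60],"twist":0}]}}

```text
time_s: 11.6
tcp_pos: [0.159, -0.2149, 0.1176]
tcp_rot: [0.706, 0.703, -0.021, -0.082]
ft_force: [0.7, 0.4, 0.8]
grip_width: 0.0101
finger_force: 0.0
```

```bash
python3 -c "
from h import *
st();shift([.2,-.24,.10]);shift([.08,-.11,.10])"
```

```text
11.6 tcp [ 0.159  -0.2149  0.1176] rotvecZ [[0.01, 0.996, 0.086], [0.99, 0.003, -0.144], [-0.144, 0.087, -0.986]] q [ 1.81  0.55 -1.27  2.4   0.7   0.89  0.  ] F [0.66 0.38 0.82] w 0.0101 0.0
slide [-26.2  43.1   9.3] 
slide [102.2 -75.3  37.8]
```

Call:
{"op": "servo_tool", "data": {"targets": [{"hand":1,"slide":[102,-75,60],"twist":0},{"hand":1,"slide":[102,-75,60],"twist":0},{"hand":1,"slide":[102,-75,60],"twist":0},{"hand":1,"slide":[102,-75,60],"twist":0}]}}

```text
time_s: 12.1
tcp_pos: [0.1577, -0.1999, 0.111]
tcp_rot: [0.704, 0.702, -0.02, -0.105]
ft_force: [-0.2, 0.1, -0.6]
grip_width: 0.0004
finger_force: 0.0
```

```bash
python3 -c "
from h import *
st();shift([.2,-.24,.10]);shift([.08,-.11,.10])"
```

```text
12.1 tcp [ 0.1577 -0.1999  0.111 ] rotvecZ [[0.013, 0.993, 0.119], [0.984, 0.008, -0.176], [-0.175, 0.12, -0.977]] q [ 1.77  0.6  -1.27  2.39  0.71  0.93 -0.05] F [-0.23  0.1  -0.64] w 0.0004 0.0
slide [-40.6  43.3  -1.5] 
slide [ 87.  -73.8  35.2]
```

```bash
python3 -c "
from h import *
shift([.21,-.29,.045]);shift([.13,-.18,.045])"
```

```text
slide [-96.6  62.3  44.5] 
slide [ 11.6 -15.5  71.8]
```

Call:
{"op": "servo_tool", "data": {"targets": [{"hand":1,"slide":[-97,62,0],"twist":0},{"hand":1,"slide":[-97,62,20],"twist":0},{"hand":1,"slide":[-97,62,45],"twist":0},{"hand":1,"slide":[-97,62,45],"twist":0},{"hand":1,"slide":[12,-16,72],"twist":0},{"hand":1,"slide":[12,-16,72],"twist":0},{"hand":1,"slide":[12,-16,72],"twist":0}]}}

```text
time_s: 12.98
tcp_pos: [0.1497, -0.2057, 0.0461]
tcp_rot: [0.705, 0.698, -0.017, -0.122]
ft_force: [0.1, 0.6, 2.2]
grip_width: 0.0005
finger_force: 0.0
```

```bash
python3 -c "
from h import *
st();shift([.21,-.29,.045]);shift([.1,-.18,.045])"
```

```text
12.97 tcp [ 0.1497 -0.2057  0.0461] rotvecZ [[0.024, 0.989, 0.146], [0.981, 0.005, -0.196], [-0.195, 0.148, -0.97]] q [ 1.77  0.94 -1.27  2.4   1.04  1.06 -0.31] F [0.13 0.6  2.16] w 0.0005 0.0
slide [-82.1  58.9 -23.1] 
slide [ 24.1 -48.4  14.5]
```

```bash
python3 -c "
from h import *
shift([.1,-.08,.18])"
```

```text
slide [ 142.6  -74.4 -101.6]
```

Call:
{"op": "servo_tool", "data": {"targets": [{"hand":1,"slide":[0,0,-60],"twist":0},{"hand":1,"slide":[142,-74,-60],"twist":0},{"hand":1,"slide":[142,-74,-60],"twist":0},{"hand":1,"slide":[142,-74,-60],"twist":0},{"hand":1,"slide":[142,-74,-60],"twist":0},{"hand":1,"slide":[142,-74,-60],"twist":0},{"hand":1,"slide":[142,-74,-60],"twist":0}]}}

```text
time_s: 13.85
tcp_pos: [0.1607, -0.1282, 0.1827]
tcp_rot: [0.701, 0.699, -0.021, -0.138]
ft_force: [-0.3, 0.1, -0.7]
grip_width: 0.0003
finger_force: 0.0
```

```bash
python3 -c "
from h import *
st();shift([.1,-.08,.18])"
```

```text
13.85 tcp [ 0.1607 -0.1282  0.1827] rotvecZ [[0.021, 0.986, 0.163], [0.974, 0.016, -0.224], [-0.224, 0.164, -0.961]] q [ 1.72  0.22 -1.27  2.4   0.18  0.97  0.3 ] F [-0.28  0.12 -0.65] w 0.0003 0.0
slide [ 45.8 -57.8  24. ]
```

```bash
python3 -c "
from h import *
shift([.19,-.22,.08]);shift([.05,-.05,.08])"
```

```text
slide [-106.7   50.    77. ] 
slide [ 58.  -83.7 136.2]
```

Call:
{"op": "servo_tool", "data": {"targets": [{"hand":1,"slide":[-107,50,0],"twist":0},{"hand":1,"slide":[-107,50,40],"twist":0},{"hand":1,"slide":[-107,50,77],"twist":0},{"hand":1,"slide":[-107,50,77],"twist":0},{"hand":1,"slide":[58,-84,136],"twist":0},{"hand":1,"slide":[58,-84,136],"twist":0},{"hand":1,"slide":[58,-84,136],"twist":0},{"hand":1,"slide":[58,-84,136],"twist":0},{"hand":1,"slide":[58,-84,136],"twist":0},{"hand":1,"slide":[58,-84,136],"twist":0}]}}

```text
time_s: 15.1
tcp_pos: [0.1591, -0.1511, 0.1097]
tcp_rot: [0.699, 0.696, -0.022, -0.162]
ft_force: [-0.2, -0.9, 0.2]
grip_width: 0.0007
finger_force: 0.0
```

```bash
python3 -c "
from h import *
st();shift([.19,-.22,.08]);shift([.05,-.05,.1])"
```

```text
15.1 tcp [ 0.1591 -0.1511  0.1097] rotvecZ [[0.03, 0.981, 0.194], [0.966, 0.021, -0.257], [-0.256, 0.195, -0.947]] q [ 1.65  0.66 -1.27  2.39  0.65  1.   -0.14] F [-0.17 -0.91  0.19] w 0.0007 0.0
slide [-72.4  36.    6.8] 
slide [  94.  -100.7   56.8]
```

Call:
{"op": "servo_tool", "data": {"targets": [{"hand":1,"slide":[94,-80,50],"twist":0},{"hand":1,"slide":[94,-80,50],"twist":0},{"hand":1,"slide":[94,-80,50],"twist":0},{"hand":1,"slide":[94,-80,50],"twist":0},{"hand":1,"slide":[94,-80,50],"twist":0},{"hand":1,"slide":[94,-80,50],"twist":0},{"hand":1,"slide":[94,-80,50],"twist":0}]}}

```text
time_s: 15.98
tcp_pos: [0.1621, -0.1182, 0.1333]
tcp_rot: [0.696, 0.693, -0.025, -0.183]
ft_force: [0.1, 0.5, -0.1]
grip_width: 0.0004
finger_force: 0.0
```

```bash
python3 -c "
from h import *
st();shift([.05,-.05,.11])"
```

```text
15.97 tcp [ 0.1621 -0.1182  0.1333] rotvecZ [[0.037, 0.975, 0.219], [0.957, 0.029, -0.29], [-0.289, 0.221, -0.932]] q [ 1.58  0.57 -1.27  2.39  0.48  1.   -0.09] F [ 0.06  0.46 -0.12] w 0.0004 0.0
slide [ 57.2 -98.5  69.1]
```

```bash
python3 -c "
from h import *
shift([.42,-.12,.45]);shift([.40,.25,.50]);shift([.15,.5,.55])"
```

```text
slide [  77.3  155.  -369.9] 
slide [ 448.2  132.1 -329.1] 
slide [ 693.6 -114.4 -248.4]
```

Call:
{"op": "servo_tool", "data": {"targets": [{"hand":1,"slide":[77,155,-370],"twist":0},{"hand":1,"slide":[77,155,-370],"twist":0},{"hand":1,"slide":[77,155,-370],"twist":0},{"hand":1,"slide":[77,155,-370],"twist":0},{"hand":1,"slide":[77,155,-370],"twist":0},{"hand":1,"slide":[448,132,-329],"twist":0},{"hand":1,"slide":[448,132,-329],"twist":0},{"hand":1,"slide":[448,132,-329],"twist":0},{"hand":1,"slide":[448,132,-329],"twist":0},{"hand":1,"slide":[448,132,-329],"twist":0},{"hand":1,"slide":[448,132,-329],"twist":0},{"hand":1,"slide":[448,132,-329],"twist":0}]}}

```text
time_s: 17.48
tcp_pos: [0.3984, 0.2538, 0.5008]
tcp_rot: [0.694, 0.696, -0.025, -0.184]
ft_force: [-0.1, -1.3, 0.8]
grip_width: 0.0004
finger_force: 0.0
```

```bash
python3 -c "
from h import *
st();shift([.15,.5,.55]);shift([-.07,.5,.6])"
```

```text
17.48 tcp [0.3984 0.2538 0.5008] rotvecZ [[0.031, 0.975, 0.222], [0.956, 0.036, -0.29], [-0.29, 0.221, -0.931]] q [ 0.46  0.36 -1.2   1.46 -0.03  1.62 -0.73] F [-0.07 -1.34  0.84] w 0.0004 0.0
slide [ 243.2 -243.    80.7] 
slide [ 247.6 -467.9   97.9]
```

Call:
{"op": "servo_tool", "data": {"targets": [{"hand":1,"slide":[243,-243,81],"twist":0},{"hand":1,"slide":[243,-243,81],"twist":0},{"hand":1,"slide":[243,-243,81],"twist":0},{"hand":1,"slide":[243,-243,81],"twist":0},{"hand":1,"slide":[243,-243,81],"twist":0},{"hand":1,"slide":[243,-243,81],"twist":0},{"hand":1,"slide":[248,-468,98],"twist":0},{"hand":1,"slide":[248,-468,98],"twist":0},{"hand":1,"slide":[248,-468,98],"twist":0},{"hand":1,"slide":[248,-468,98],"twist":0}]}}

```text
time_s: 18.73
tcp_pos: [-0.0707, 0.499, 0.5989]
tcp_rot: [0.695, 0.695, -0.025, -0.183]
ft_force: [0.8, 0.4, -0.3]
grip_width: 0.0005
finger_force: 0.0
```

```bash
python3 -c "
from h import *
st();shift([-.07,.52,.8]);shift([-.07,.55,1.0])"
```

```text
18.73 tcp [-0.0707  0.499   0.5989] rotvecZ [[0.034, 0.975, 0.22], [0.957, 0.032, -0.289], [-0.288, 0.22, -0.932]] q [-0.38  0.03 -1.24  1.44 -0.25  1.45 -1.62] F [ 0.79  0.45 -0.26] w 0.0005 0.0
slide [  64.7  -56.7 -183. ] 
slide [ 137.8 -113.4 -362.8]
```

Call:
{"op": "servo_tool", "data": {"targets": [{"hand":1,"slide":[65,-57,-183],"twist":0},{"hand":1,"slide":[65,-57,-183],"twist":0},{"hand":1,"slide":[65,-57,-183],"twist":0},{"hand":1,"slide":[138,-113,-363],"twist":0},{"hand":1,"slide":[138,-113,-363],"twist":0},{"hand":1,"slide":[138,-113,-363],"twist":0}]}}

```text
time_s: 19.48
tcp_pos: [-0.0782, 0.5262, 0.8255]
tcp_rot: [0.695, 0.687, -0.011, -0.211]
ft_force: [-0.1, 0.0, -0.3]
grip_width: 0.0005
finger_force: 0.0
```

```bash
python3 -c "
from h import *
st();shift([-.07,.58,.9]);shift([-.07,.55,1.2])"
```

```text
19.48 tcp [-0.0782  0.5262  0.8255] rotvecZ [[0.056, 0.96, 0.275], [0.951, 0.033, -0.308], [-0.305, 0.279, -0.911]] q [-1.27  0.2  -0.55  0.7  -0.14  1.91 -1.87] F [-0.13  0.   -0.26] w 0.0005 0.0
slide [ 72.6 -13.4 -55.4] 
slide [ 126.3 -106.8 -337. ]
```

Call:
{"op": "servo_tool", "data": {"targets": [{"hand":1,"slide":[126,-107,-337],"twist":0},{"hand":1,"slide":[126,-107,-337],"twist":0},{"hand":1,"slide":[126,-107,-337],"twist":0},{"hand":1,"slide":[126,-107,-337],"twist":0},{"hand":1,"slide":[126,-107,-337],"twist":0}]}}

```text
time_s: 20.1
tcp_pos: [-0.1022, 0.5107, 0.8667]
tcp_rot: [0.692, 0.679, 0.004, -0.244]
ft_force: [-0.4, 0.8, -0.6]
grip_width: 0.0005
finger_force: 0.0
```

```bash
python3 -c "
from h import *
st();shift([-.07,.58,.9]);shift([-.07,.55,1.2])"
```

```text
20.1 tcp [-0.1022  0.5107  0.8667] rotvecZ [[0.078, 0.938, 0.337], [0.942, 0.041, -0.332], [-0.326, 0.344, -0.881]] q [-1.32  0.18 -0.55  0.64 -0.14  1.91 -1.93] F [-0.35  0.77 -0.57] w 0.0005 0.0
slide [ 78.8  22.1 -16. ] 
slide [ 151.9  -78.8 -290.5]
```

Call:
{"op": "servo_tool", "data": {"targets": [{"hand":1,"slide":[152,-79,-290],"twist":0},{"hand":1,"slide":[152,-79,-290],"twist":0},{"hand":1,"slide":[152,-79,-290],"twist":0},{"hand":1,"slide":[152,-79,-290],"twist":0},{"hand":1,"slide":[152,-79,-290],"twist":0},{"hand":1,"slide":[152,-79,-290],"twist":0},{"hand":1,"slide":[152,-79,-290],"twist":0}]}}

```text
time_s: 20.98
tcp_pos: [-0.1078, 0.5067, 0.9035]
tcp_rot: [0.688, 0.67, 0.019, -0.278]
ft_force: [-0.6, -0.2, -0.2]
grip_width: 0.0004
finger_force: 0.0
```

```bash
python3 -c "
from h import *
st();shift([.2,.5,.6])"
```

```text
20.98 tcp [-0.1078  0.5067  0.9035] rotvecZ [[0.102, 0.911, 0.399], [0.933, 0.052, -0.357], [-0.346, 0.409, -0.845]] q [-1.38  0.17 -0.48  0.56 -0.16  1.91 -1.95] F [-0.58 -0.19 -0.21] w 0.0004 0.0
slide [-95.8 395.1 147.1]
```

Call:
{"op": "servo_tool", "data": {"targets": [{"hand":1,"slide":[152,-79,-290],"twist":0},{"hand":1,"slide":[152,-79,-290],"twist":0},{"hand":0,"slide":[0,0,0],"twist":-0.73},{"hand":0,"slide":[-96,395,147],"twist":-0.73},{"hand":0,"slide":[-96,395,147],"twist":-0.73},{"hand":0,"slide":[-96,395,147],"twist":-0.73},{"hand":0,"slide":[-96,395,147],"twist":-0.73},{"hand":0,"slide":[-96,395,147],"twist":-0.73},{"hand":0,"slide":[-96,395,147],"twist":-0.73},{"hand":0,"slide":[-96,395,147],"twist":-0.73},{"hand":0,"slide":[-96,395,147],"twist":-0.73}]}}

```text
time_s: 22.35
tcp_pos: [0.2024, 0.4986, 0.5966]
tcp_rot: [0.406, 0.871, 0.116, -0.253]
ft_force: [-0.1, 0.4, 0.0]
grip_width: 0.0873
finger_force: 0.0
```

```bash
cat >> h.py <<'E'
def level():
    M=R.from_quat(read_state()["tcp_rot"]).as_matrix(); w=np.arctan2(M[2,1],M[2,0])
    a=M[:,2]; print("twist to level y:",round(w,3),round(w-np.sign(w)*np.pi,3),"lean",np.degrees(np.arccos(-a[2])).round(1),"az",np.degrees(np.arctan2(a[1],a[0])).round(1)); return a
E
python3 - <<'E'
from h import *
st(); a=level(); shift([.42,.15,.45]); t=viewer.snapshot("top")
for b,tip in [((668,272),(740,258)),((655,230),(718,208)),((597,170),(648,130)),((625,201),(688,158)),((705,292),(795,290))]:
    B=at_z(t,np.array(b)/1.5625,.01)[0]; best=min(np.arange(.05,.4,.01),key=lambda h:np.linalg.norm(proj(t,[B[0],B[1],h])[0]-np.array(tip)/1.5625)); print(B.round(3),best)
cv2.imwrite("pics/t4.png",cv2.resize(t["frame"][90:240,200:420,::-1],(792,540),interpolation=cv2.INTER_CUBIC))
np.save("t.npy",t,allow_pickle=True)
s=viewer.snapshot("scene"); np.save("s.npy",s,allow_pickle=True)
cv2.imwrite("pics/s2.png",cv2.resize(s["frame"][135:205,270:370,::-1],(800,560),interpolation=cv2.INTER_CUBIC))
E
```

```text
22.35 tcp [0.2024 0.4986 0.5966] rotvecZ [[-0.543, 0.648, 0.534], [0.765, 0.644, -0.004], [-0.346, 0.407, -0.845]] q [-0.78  0.08 -0.19  1.44 -0.53  1.48 -0.26] F [-0.13  0.44  0.02] w 0.0873 0.0
twist to level y: -0.007 3.134 lean 32.3 az 130.4
slide [-422.3  -57.3  -93.2] 
[ 0.526 -0.542  0.01 ] 0.23000000000000004
[ 0.607 -0.517  0.01 ] 0.22000000000000003
[ 0.72  -0.405  0.01 ] 0.23000000000000004
[ 0.661 -0.459  0.01 ] 0.25000000000000006
[ 0.49  -0.612  0.01 ] 0.25000000000000006
```

View pics/t4.png

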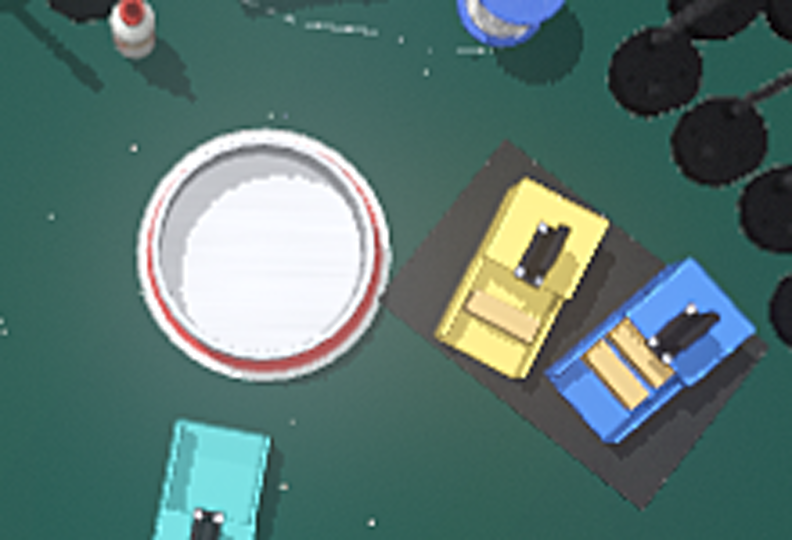

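View pics/s2.png

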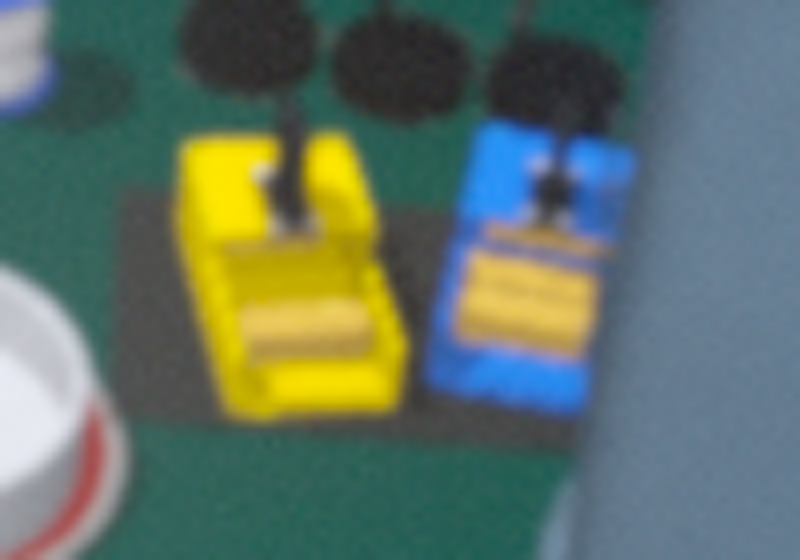

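```bash
python3 - <<'E'
from h import *
t=np.load("t.npy",allow_pickle=True).item(); s=np.load("s.npy",allow_pickle=True).item()
T=np.array([[655,350],[690,260],[527,278],[524,178],[610,222]])/3.6+[200,90]
S=np.array([[552,215],[480,128],[293,225],[182,140],[352,133]])/8+[270,135]
print(tri(t,T,s,S).round(4))
f=lambda p,z:at_z(t,np.array(p,float)/3.6+[200,90],z)
for n,re,fr in [("blue",[[690,259],[755,328]],[[547,375],[611,443]])]:
    a=f(re,.053);b=f(fr,.036); d=(b-a).mean(0); print(n,"mouth az",np.degrees(np.arctan2(d[1],d[0])),"perp",np.degrees(np.arctan2(*(a[0]-a[1])[[1,0]])), "centre",((a.sum(0)+b.sum(0))/4).round(4))
# fin top centre
print("fin top",f([[690,335],[664,348],[715,318]],.101))
E
```

```text
[[ 4.785e-01 -3.920e-01  5.670e-02  5.600e-03]
 [ 5.541e-01 -4.183e-01  4.990e-02  2.300e-03]
 [ 5.347e-01 -2.880e-01  5.390e-02  4.000e-04]
 [ 6.154e-01 -2.845e-01  5.250e-02  1.200e-03]
 [ 5.806e-01 -3.561e-01  5.240e-02  4.200e-03]]
blue mouth az 131.3673200446027 perp 44.097972714966765 centre [ 0.4796 -0.3901  0.0445]
fin top [[ 0.48947333 -0.40002326  0.101     ]
 [ 0.47899208 -0.38040769  0.101     ]
 [ 0.50298736 -0.41888005  0.101     ]]
```

```bash
python3 -c "
from h import *
shift([.42,.1,.42]);shift([.46,-.33,.30])"
```

```text
slide [-471.1  -88.6  -88. ] 
slide [-836.1 -333.8 -174.9]
```

Call:
{"op": "servo_tool", "data": {"targets": [{"hand":0,"slide":[-471,-89,-88],"twist":0},{"hand":0,"slide":[-471,-89,-88],"twist":0},{"hand":0,"slide":[-471,-89,-88],"twist":0},{"hand":0,"slide":[-471,-89,-88],"twist":0},{"hand":0,"slide":[-471,-89,-88],"twist":0},{"hand":0,"slide":[-471,-89,-88],"twist":0},{"hand":0,"slide":[-471,-89,-88],"twist":0},{"hand":0,"slide":[-471,-89,-88],"twist":0},{"hand":0,"slide":[-836,-334,-175],"twist":0},{"hand":0,"slide":[-836,-334,-175],"twist":0},{"hand":0,"slide":[-836,-334,-175],"twist":0},{"hand":0,"slide":[-836,-334,-175],"twist":0}]}}

```text
time_s: 23.95
tcp_pos: [0.4442, -0.137, 0.3547]
tcp_rot: [0.403, 0.872, 0.118, -0.252]
ft_force: [1.5, 0.2, -0.4]
grip_width: 0.0882
finger_force: 0.0
```

```bash
python3 -c "
from h import *
st();level();shift([.4775,-.386,.20]);shift([.4775,-.386,.068])"
```

```text
23.95 tcp [ 0.4442 -0.137   0.3547] rotvecZ [[-0.549, 0.643, 0.534], [0.762, 0.648, 0.003], [-0.344, 0.409, -0.845]] q [ 0.1   0.44  0.4   1.57 -0.36  1.7   1.26] F [ 1.54  0.19 -0.43] w 0.0882 0.0
twist to level y: 0.005 -3.136 lean 32.3 az 130.1
slide [-261.  -136.5   17.5] 
slide [-331.5 -136.9  129.1]
```

Call:
{"op": "servo_tool", "data": {"targets": [{"hand":0,"slide":[-261,-136,17],"twist":0},{"hand":0,"slide":[-261,-136,17],"twist":0},{"hand":0,"slide":[-261,-136,17],"twist":0},{"hand":0,"slide":[-261,-136,17],"twist":0},{"hand":0,"slide":[-261,-136,17],"twist":0},{"hand":0,"slide":[-261,-136,17],"twist":0}]}}

```text
time_s: 24.7
tcp_pos: [0.4756, -0.3867, 0.1976]
tcp_rot: [0.405, 0.871, 0.118, -0.254]
ft_force: [0.8, -0.5, 1.1]
grip_width: 0.0879
finger_force: 0.0
```

```bash
python3 - <<'E'
from h import *
st();level();shift([.4775,-.386,.068])
s=viewer.snapshot("scene");t=viewer.snapshot("top")
a=cv2.resize(s["frame"][95:215,260:380,::-1],(400,400),interpolation=cv2.INTER_CUBIC);b=cv2.resize(t["frame"][120:240,310:430,::-1],(400,400),interpolation=cv2.INTER_CUBIC)
cv2.imwrite("pics/ab.png",np.hstack([a,b]))
E
```

```text
24.7 tcp [ 0.4756 -0.3867  0.1976] rotvecZ [[-0.543, 0.645, 0.537], [0.765, 0.645, -0.0], [-0.347, 0.411, -0.843]] q [ 0.45  0.91  0.43  1.18 -0.36  1.69  1.59] F [ 0.78 -0.48  1.06] w 0.0879 0.0
twist to level y: -0.001 3.141 lean 32.5 az 130.2
slide [-70.2   1.9 109. ]
```

View pics/ab.png

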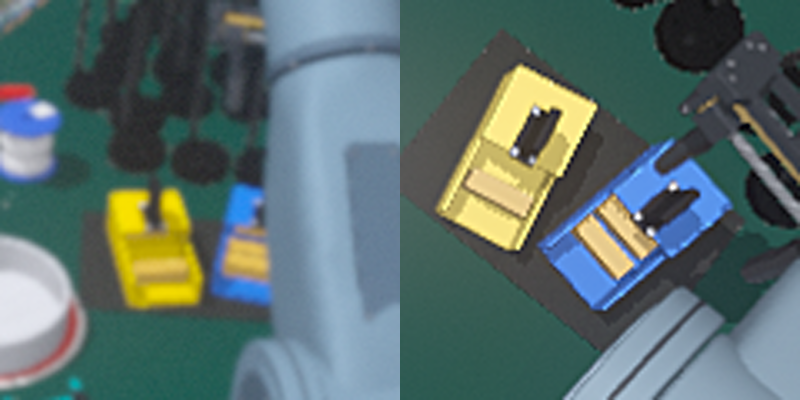

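Call:
{"op": "servo_tool", "data": {"force": 35, "targets": [{"hand":0,"slide":[-25,1,39],"twist":0},{"hand":0,"slide":[-50,2,78],"twist":0},{"hand":0,"slide":[-70,2,109],"twist":0},{"hand":0,"slide":[-70,2,109],"twist":0},{"hand":0.5,"slide":[-70,2,109],"twist":0},{"hand":1,"slide":[-70,2,109],"twist":0},{"hand":1,"slide":[-70,2,109],"twist":0},{"hand":1,"slide":[-70,2,109],"twist":0},{"hand":1,"slide":[-70,2,109],"twist":0}]}}

```text
time_s: 25.92
tcp_pos: [0.478, -0.3847, 0.0703]
tcp_rot: [0.404, 0.871, 0.118, -0.253]
ft_force: [-1.1, 0.4, -0.3]
grip_width: 0.0406
finger_force: 0.0
```

```bash
python3 - <<'E'
from h import *
st();level()
E
```

```text
25.93 tcp [ 0.478  -0.3847  0.0703] rotvecZ [[-0.546, 0.644, 0.536], [0.763, 0.646, 0.001], [-0.346, 0.409, -0.844]] q [ 0.46  1.05  0.4   1.22 -0.4   1.52  1.61] F [-1.09  0.4  -0.33] w 0.0406 0.0
twist to level y: 0.001 -3.141 lean 32.4 az 130.2
```

Call:
{"op": "servo_tool", "data": {"targets": [{"hand":1,"slide":[0,0,0],"twist":0},{"hand":1,"slide":[0,0,0],"twist":0},{"hand":1,"slide":[0,0,0],"twist":0},{"hand":1,"slide":[0,0,0],"twist":0},{"hand":1,"slide":[0,0,0],"twist":0},{"hand":1,"slide":[0,0,0],"twist":0},{"hand":1,"slide":[0,0,0],"twist":0}]}}

```text
time_s: 26.8
tcp_pos: [0.478, -0.3848, 0.07]
tcp_rot: [0.404, 0.871, 0.117, -0.253]
ft_force: [-2.9, -3.0, 0.0]
grip_width: 0.0095
finger_force: 34.9
```

Call:
{"op": "servo_tool", "data": {"targets": [{"hand":1,"slide":[8,0,-13],"twist":0},{"hand":1,"slide":[22,0,-34],"twist":0},{"hand":1,"slide":[38,0,-60],"twist":0},{"hand":1,"slide":[54,0,-84],"twist":0},{"hand":1,"slide":[54,0,-84],"twist":0},{"hand":1,"slide":[54,0,-84],"twist":0}]}}

```text
time_s: 27.55
tcp_pos: [0.4777, -0.3837, 0.1695]
tcp_rot: [0.404, 0.871, 0.118, -0.253]
ft_force: [0.3, -0.2, -7.6]
grip_width: 0.0093
finger_force: 34.9
```

```bash
python3 - <<'E'
from h import *
st();level()
s=viewer.snapshot("scene");t=viewer.snapshot("top")
a=cv2.resize(s["frame"][95:215,260:380,::-1],(400,400),interpolation=cv2.INTER_CUBIC);b=cv2.resize(t["frame"][120:240,310:430,::-1],(400,400),interpolation=cv2.INTER_CUBIC)
cv2.imwrite("pics/ab2.png",np.hstack([a,b]))
E
```

```text
27.55 tcp [ 0.4777 -0.3837  0.1695] rotvecZ [[-0.546, 0.644, 0.536], [0.763, 0.646, 0.001], [-0.346, 0.41, -0.844]] q [ 0.45  0.93  0.42  1.2  -0.37  1.65  1.59] F [ 0.32 -0.17 -7.56] w 0.0093 34.9
twist to level y: 0.002 -3.139 lean 32.4 az 130.2
```

View pics/ab2.png

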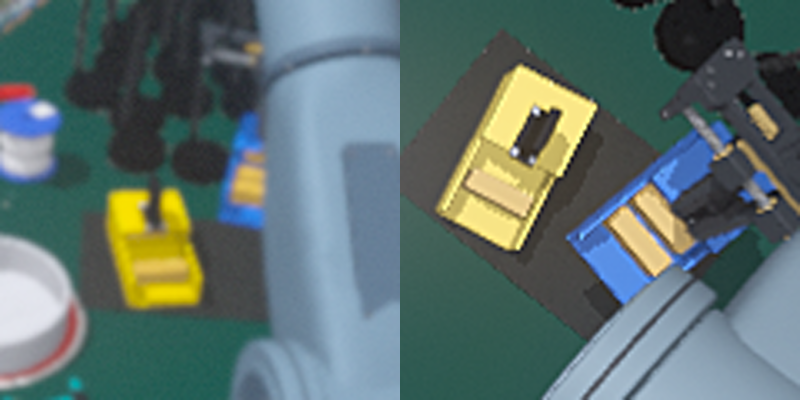

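```bash
python3 -c "
from h import *
shift([.478,-.36,.27]);shift([.557,-.081,.27]);shift([.557,-.081,.15])"
```

```text
slide [ 69.2  15.8 -76. ] 
slide [205.6 256.4  11.1] 
slide [141.  256.3 112.3]
```

Call:
{"op": "servo_tool", "data": {"targets": [{"hand":1,"slide":[30,6,-38],"twist":0},{"hand":1,"slide":[69,16,-76],"twist":0},{"hand":1,"slide":[95,56,-62],"twist":0},{"hand":1,"slide":[120,100,-46],"twist":0},{"hand":1,"slide":[145,144,-31],"twist":0},{"hand":1,"slide":[170,190,-15],"twist":0},{"hand":1,"slide":[190,230,0],"twist":0},{"hand":1,"slide":[206,256,11],"twist":0},{"hand":1,"slide":[180,256,51],"twist":0},{"hand":1,"slide":[155,256,90],"twist":0},{"hand":1,"slide":[141,256,112],"twist":0},{"hand":1,"slide":[141,256,112],"twist":0}]}}

```text
time_s: 29.15
tcp_pos: [0.5553, -0.0817, 0.1486]
tcp_rot: [0.404, 0.87, 0.117, -0.256]
ft_force: [0.0, -0.5, -6.4]
grip_width: 0.0094
finger_force: 34.9
```

```bash
python3 -c "
from h import *
st();level();shift([.557,-.081,.146])"
```

```text
29.15 tcp [ 0.5553 -0.0817  0.1486] rotvecZ [[-0.543, 0.644, 0.54], [0.763, 0.646, -0.004], [-0.351, 0.41, -0.842]] q [ 0.04  0.81  0.33  1.48 -0.52  1.44  1.26] F [ 0.01 -0.48 -6.38] w 0.0094 34.9
twist to level y: -0.007 3.135 lean 32.7 az 130.6
slide [-1.8  1.8  1.9]
```

Call:
{"op": "servo_tool", "data": {"targets": [{"hand":1,"slide":[0,0,0],"twist":0.18},{"hand":1,"slide":[0,0,0],"twist":0.36}]}}

```text
time_s: 29.4
tcp_pos: [0.5579, -0.0825, 0.1524]
tcp_rot: [0.556, 0.783, 0.07, -0.269]
ft_force: [-0.6, 0.2, -6.7]
grip_width: 0.0094
finger_force: 34.9
```

```bash
python3 -c "
from h import *
st()"
```

```text
29.4 tcp [ 0.5579 -0.0825  0.1524] rotvecZ [[-0.237, 0.833, 0.5], [0.908, 0.373, -0.19], [-0.344, 0.409, -0.845]] q [-0.01  0.82  0.42  1.48 -0.57  1.46  0.93] F [-0.64  0.16 -6.72] w 0.0094 34.9
```

Call:
{"op": "servo_tool", "data": {"targets": [{"hand":1,"slide":[0,0,0],"twist":0.18},{"hand":1,"slide":[0,0,0],"twist":0.36},{"hand":1,"slide":[0,0,0],"twist":0.54},{"hand":1,"slide":[0,0,0],"twist":0.72},{"hand":1,"slide":[0,0,0],"twist":0.9},{"hand":1,"slide":[0,0,0],"twist":1.08},{"hand":1,"slide":[0,0,0],"twist":1.26},{"hand":1,"slide":[0,0,0],"twist":1.44},{"hand":1,"slide":[0,0,0],"twist":1.62},{"hand":1,"slide":[0,0,0],"twist":1.8},{"hand":1,"slide":[0,0,0],"twist":1.98},{"hand":1,"slide":[0,0,0],"twist":2.16}]}}

```text
time_s: 30.9
tcp_pos: [0.5583, -0.0816, 0.1525]
tcp_rot: [0.953, -0.12, -0.205, -0.189]
ft_force: [0.6, -0.3, -4.7]
grip_width: 0.0093
finger_force: 34.9
```

Call:
{"op": "servo_tool", "data": {"targets": [{"hand":1,"slide":[0,0,0],"twist":0.18},{"hand":1,"slide":[0,0,0],"twist":0.36},{"hand":1,"slide":[0,0,0],"twist":0.54},{"hand":1,"slide":[0,0,0],"twist":0.62},{"hand":1,"slide":[0,0,0],"twist":0.62},{"hand":1,"slide":[0,0,0],"twist":0.62}]}}

```text
time_s: 31.65
tcp_pos: [0.5579, -0.0819, 0.152]
tcp_rot: [0.872, -0.402, -0.252, -0.119]
ft_force: [-0.1, 0.1, -2.2]
grip_width: 0.0095
finger_force: 34.9
```

```bash
python3 - <<'E'
from h import *
st();level()
s=viewer.snapshot("scene");t=viewer.snapshot("top")
a=cv2.resize(s["frame"][120:240,200:320,::-1],(400,400),interpolation=cv2.INTER_CUBIC);b=cv2.resize(t["frame"][100:220,210:330,::-1],(400,400),interpolation=cv2.INTER_CUBIC)
cv2.imwrite("pics/ab3.png",np.hstack([a,b]))
E
```

```text
31.65 tcp [ 0.5579 -0.0819  0.152 ] rotvecZ [[0.549, -0.641, -0.536], [-0.761, -0.649, -0.004], [-0.345, 0.41, -0.844]] q [-0.33  1.06  1.04  1.5  -0.95  1.72 -1.53] F [-0.11  0.06 -2.21] w 0.0095 34.9
twist to level y: -3.134 0.007 lean 32.4 az 130.1
```

View pics/ab3.png

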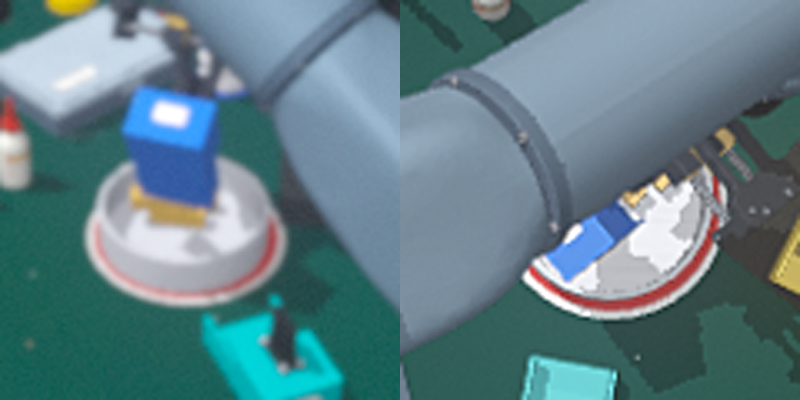

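Call:
{"op": "servo_tool", "data": {"targets": [{"hand":1,"slide":[-16,0,-25],"twist":0},{"hand":1,"slide":[-32,0,-51],"twist":-0.18},{"hand":1,"slide":[-32,0,-51],"twist":-0.36},{"hand":1,"slide":[-32,0,-51],"twist":-0.54},{"hand":1,"slide":[-32,0,-51],"twist":-0.72},{"hand":1,"slide":[-32,0,-51],"twist":-0.9},{"hand":1,"slide":[-32,0,-51],"twist":-1.08},{"hand":1,"slide":[-32,0,-51],"twist":-1.26},{"hand":1,"slide":[-32,0,-51],"twist":-1.44},{"hand":1,"slide":[-32,0,-51],"twist":-1.62},{"hand":1,"slide":[-32,0,-51],"twist":-1.8},{"hand":1,"slide":[-32,0,-51],"twist":-1.98}]}}

```text
time_s: 33.25
tcp_pos: [0.5574, -0.0834, 0.2135]
tcp_rot: [0.814, 0.51, -0.039, -0.275]
ft_force: [0.7, -0.5, -2.1]
grip_width: 0.0091
finger_force: 34.9
```

Call:
{"op": "servo_tool", "data": {"targets": [{"hand":1,"slide":[0,0,0],"twist":-0.18},{"hand":1,"slide":[0,0,0],"twist":-0.36},{"hand":1,"slide":[0,0,0],"twist":-0.54},{"hand":1,"slide":[0,0,0],"twist":-0.72},{"hand":1,"slide":[0,0,0],"twist":-0.9},{"hand":1,"slide":[0,0,0],"twist":-1.08},{"hand":1,"slide":[0,0,0],"twist":-1.16},{"hand":1,"slide":[0,0,0],"twist":-1.16},{"hand":1,"slide":[0,0,0],"twist":-1.16}]}}

```text
time_s: 34.38
tcp_pos: [0.5574, -0.083, 0.2122]
tcp_rot: [0.405, 0.871, 0.117, -0.253]
ft_force: [-0.3, -0.3, -1.9]
grip_width: 0.0096
finger_force: 34.9
```

Call:
{"op": "servo_tool", "data": {"targets": [{"hand":1,"slide":[0,0,0],"twist":0},{"hand":1,"slide":[0,0,0],"twist":0},{"hand":1,"slide":[0,0,0],"twist":0},{"hand":1,"slide":[0,0,0],"twist":0},{"hand":1,"slide":[0,0,0],"twist":0},{"hand":1,"slide":[0,0,0],"twist":0}]}}

```text
time_s: 35.12
tcp_pos: [0.5574, -0.0825, 0.2113]
tcp_rot: [0.404, 0.871, 0.118, -0.253]
ft_force: [1.0, -0.2, -2.5]
grip_width: 0.0099
finger_force: 34.9
```

Call:
{"op": "servo_tool", "data": {"targets": [{"hand":1,"slide":[0,0,0],"twist":0},{"hand":1,"slide":[0,0,0],"twist":0},{"hand":1,"slide":[0,0,0],"twist":0},{"hand":1,"slide":[0,0,0],"twist":0},{"hand":1,"slide":[0,0,0],"twist":0}]}}

```text
time_s: 35.75
tcp_pos: [0.5574, -0.0824, 0.2113]
tcp_rot: [0.404, 0.871, 0.118, -0.253]
ft_force: [1.0, 0.2, -1.8]
grip_width: 0.0095
finger_force: 34.9
```

```bash
python3 - <<'E'
from h import *
st();level()
shift([.478,-.36,.27]);shift([.478,-.384,.17]);shift([.478,-.384,.074])
E
```

```text
35.75 tcp [ 0.5574 -0.0824  0.2113] rotvecZ [[-0.546, 0.644, 0.536], [0.763, 0.646, 0.001], [-0.346, 0.409, -0.844]] q [ 0.03  0.74  0.36  1.45 -0.5   1.53  1.22] F [ 0.96  0.24 -1.8 ] w 0.0095 34.9
twist to level y: 0.001 -3.141 lean 32.4 az 130.2
slide [-104.  -240.  -135.7] 
slide [-173.  -255.5  -61.1] 
slide [-224.5 -255.6   20. ]
```

Call:
{"op": "servo_tool", "data": {"targets": [{"hand":1,"slide":[0,-30,-50],"twist":0},{"hand":1,"slide":[-25,-70,-85],"twist":0},{"hand":1,"slide":[-45,-115,-102],"twist":0},{"hand":1,"slide":[-65,-160,-118],"twist":0},{"hand":1,"slide":[-85,-205,-130],"twist":0},{"hand":1,"slide":[-104,-240,-136],"twist":0},{"hand":1,"slide":[-140,-250,-100],"twist":0},{"hand":1,"slide":[-173,-255,-61],"twist":0},{"hand":1,"slide":[-200,-255,-18],"twist":0},{"hand":1,"slide":[-215,-255,6],"twist":0},{"hand":1,"slide":[-224,-255,20],"twist":0},{"hand":1,"slide":[-224,-255,20],"twist":0}]}}

```text
time_s: 37.25
tcp_pos: [0.478, -0.383, 0.0737]
tcp_rot: [0.404, 0.871, 0.118, -0.254]
ft_force: [0.2, -0.5, -2.0]
grip_width: 0.0096
finger_force: 34.9
```

```bash
python3 - <<'E'
from h import *
st();level()
E
```

```text
37.25 tcp [ 0.478  -0.383   0.0737] rotvecZ [[-0.545, 0.644, 0.537], [0.763, 0.646, 0.0], [-0.347, 0.41, -0.844]] q [ 0.45  1.05  0.4   1.22 -0.4   1.52  1.61] F [ 0.16 -0.52 -2.01] w 0.0096 34.9
twist to level y: 0.001 -3.141 lean 32.5 az 130.2
```

Lower 4 mm, open, rise straight up.

Call:
{"op": "servo_tool", "data": {"targets": [{"hand":1,"slide":[-1,0,2],"twist":0},{"hand":1,"slide":[-2,0,3],"twist":0},{"hand":1,"slide":[-2,0,3],"twist":0},{"hand":0.5,"slide":[-2,0,3],"twist":0},{"hand":0.3,"slide":[-2,0,3],"twist":0},{"hand":0,"slide":[-2,0,3],"twist":0},{"hand":0,"slide":[-2,0,3],"twist":0},{"hand":0,"slide":[-2,0,3],"twist":0}]}}

```text
time_s: 38.25
tcp_pos: [0.4782, -0.3834, 0.0706]
tcp_rot: [0.404, 0.871, 0.118, -0.253]
ft_force: [-0.4, 0.5, -0.6]
grip_width: 0.0573
finger_force: 0.0
```

Call:
{"op": "servo_tool", "data": {"targets": [{"hand":0,"slide":[0,0,0],"twist":0},{"hand":0,"slide":[0,0,0],"twist":0},{"hand":0,"slide":[27,0,-42],"twist":0},{"hand":0,"slide":[54,0,-84],"twist":0},{"hand":0,"slide":[81,0,-126],"twist":0},{"hand":0,"slide":[100,40,-150],"twist":0},{"hand":0,"slide":[120,80,-165],"twist":0}]}}

```text
time_s: 39.12
tcp_pos: [0.5315, -0.3219, 0.276]
tcp_rot: [0.404, 0.871, 0.118, -0.252]
ft_force: [1.1, 0.8, 0.8]
grip_width: 0.088
finger_force: 0.0
```

```bash
python3 - <<'E'
from h import *
st();level()
t=viewer.snapshot("top"); np.save("t.npy",t,allow_pickle=True)
cv2.imwrite("pics/t5.png",cv2.resize(t["frame"][90:240,200:420,::-1],(792,540),interpolation=cv2.INTER_CUBIC))
E
```

```text
39.12 tcp [ 0.5315 -0.3219  0.276 ] rotvecZ [[-0.546, 0.646, 0.534], [0.764, 0.645, 0.001], [-0.344, 0.409, -0.845]] q [ 0.35  0.84  0.43  1.11 -0.4   1.82  1.45] F [1.07 0.75 0.83] w 0.088 0.0
twist to level y: 0.002 -3.14 lean 32.3 az 130.1
```

View pics/t5.png

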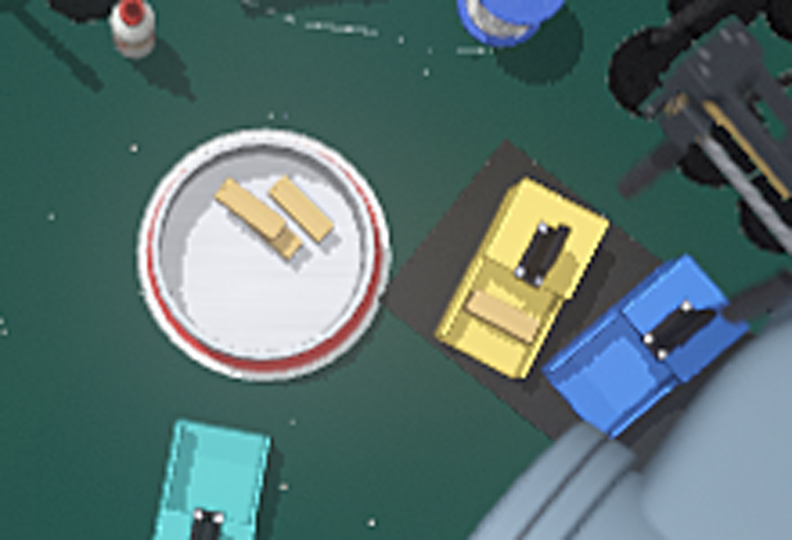

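```bash
python3 -c "
from h import *
shift([.5445,-.2865,.17]);shift([.5445,-.2865,.068])"
```

```text
slide [-43.3  24.4 101.4] 
slide [-97.6  23.6 187.7]
```

Call:
{"op": "servo_tool", "data": {"force": 40, "targets": [{"hand":0,"slide":[0,24,50],"twist":0},{"hand":0,"slide":[-43,24,101],"twist":0},{"hand":0,"slide":[-65,24,136],"twist":0},{"hand":0,"slide":[-85,24,167],"twist":0},{"hand":0,"slide":[-97,24,187],"twist":0},{"hand":0.3,"slide":[-97,24,187],"twist":0},{"hand":0.6,"slide":[-97,24,187],"twist":0},{"hand":1,"slide":[-97,24,187],"twist":0},{"hand":1,"slide":[-97,24,187],"twist":0},{"hand":1,"slide":[-97,24,187],"twist":0},{"hand":1,"slide":[-97,24,187],"twist":0},{"hand":1,"slide":[-97,24,187],"twist":0}]}}

```text
time_s: 40.67
tcp_pos: [0.5381, -0.2919, 0.0648]
tcp_rot: [0.403, 0.872, 0.118, -0.253]
ft_force: [2.5, 0.7, 3.9]
grip_width: 0.0204
finger_force: 10.5
```

Call:
{"op": "servo_tool", "data": {"targets": [{"hand":1,"slide":[0,0,0],"twist":0},{"hand":1,"slide":[0,0,0],"twist":0},{"hand":1,"slide":[0,0,0],"twist":0},{"hand":1,"slide":[0,0,0],"twist":0},{"hand":1,"slide":[0,0,0],"twist":0},{"hand":1,"slide":[0,0,0],"twist":0},{"hand":1,"slide":[0,0,0],"twist":0}]}}

```text
time_s: 41.55
tcp_pos: [0.5375, -0.2921, 0.0642]
tcp_rot: [0.404, 0.871, 0.118, -0.253]
ft_force: [-1.4, -0.9, -3.6]
grip_width: 0.0094
finger_force: 39.9
```

```bash
python3 - <<'E'
from h import *
st();level()
t=viewer.snapshot("top"); np.save("t.npy",t,allow_pickle=True)
cv2.imwrite("pics/t6.png",cv2.resize(t["frame"][90:240,260:420,::-1],(640,600),interpolation=cv2.INTER_CUBIC))
# yellow hue mask -> orientation
hsv=cv2.cvtColor(t["frame"],cv2.COLOR_RGB2HSV)
m=((hsv[...,0]>24)&(hsv[...,0]<34)&(hsv[...,1]>110)&(hsv[...,2]>120)).astype(np.uint8); m[:,:300]=0; m[:130]=0
ys,xs=np.nonzero(m); print(len(xs),cv2.minAreaRect(np.c_[xs,ys].astype(np.float32)))
E
```

```text
41.55 tcp [ 0.5375 -0.2921  0.0642] rotvecZ [[-0.546, 0.644, 0.536], [0.763, 0.646, 0.001], [-0.346, 0.409, -0.844]] q [ 0.32  1.04  0.37  1.25 -0.46  1.49  1.49] F [-1.35 -0.95 -3.63] w 0.0094 39.9
twist to level y: 0.001 -3.14 lean 32.4 az 130.2
250 ((345.07568359375, 166.3690643310547), (26.060836791992188, 50.09970474243164), 51.842769622802734)
```

Call:
{"op": "servo_tool", "data": {"targets": [{"hand":1,"slide":[8,0,-13],"twist":0},{"hand":1,"slide":[22,0,-34],"twist":0},{"hand":1,"slide":[49,0,-76],"twist":0},{"hand":1,"slide":[76,0,-118],"twist":0},{"hand":1,"slide":[76,0,-118],"twist":0},{"hand":1,"slide":[76,0,-118],"twist":0}]}}

```text
time_s: 42.35
tcp_pos: [0.5367, -0.2914, 0.205]
tcp_rot: [0.404, 0.871, 0.118, -0.253]
ft_force: [-0.6, 0.6, -5.0]
grip_width: 0.0094
finger_force: 39.9
```

```bash
python3 - <<'E'
from h import *
st();level()
s=viewer.snapshot("scene");t=viewer.snapshot("top")
a=cv2.resize(s["frame"][95:215,240:360,::-1],(400,400),interpolation=cv2.INTER_CUBIC);b=cv2.resize(t["frame"][110:230,300:420,::-1],(400,400),interpolation=cv2.INTER_CUBIC)
cv2.imwrite("pics/ab4.png",np.hstack([a,b]))
shift([.551,-.074,.22]);shift([.551,-.074,.165])
E
```

```text
42.35 tcp [ 0.5367 -0.2914  0.205 ] rotvecZ [[-0.546, 0.644, 0.536], [0.763, 0.646, 0.001], [-0.345, 0.409, -0.845]] q [ 0.31  0.88  0.41  1.21 -0.42  1.68  1.45] F [-0.55  0.59 -5.03] w 0.0094 39.9
twist to level y: 0.002 -3.14 lean 32.4 az 130.2
slide [140.4 151.6  70.1] 
slide [110.8 151.6 116.4]
```

View pics/ab4.png

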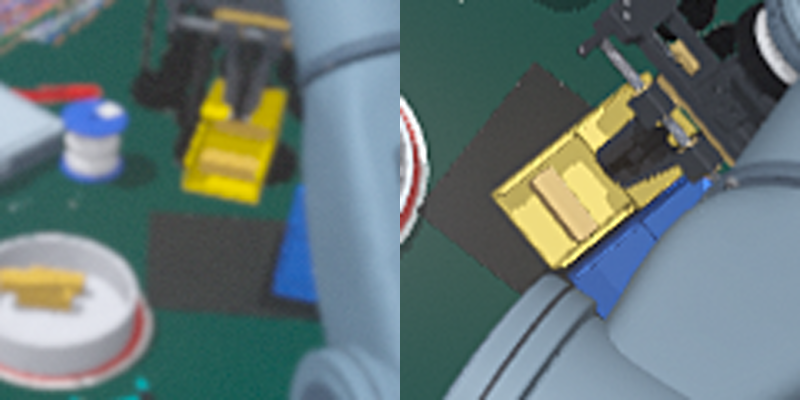

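Call:
{"op": "servo_tool", "data": {"targets": [{"hand":1,"slide":[35,35,0],"twist":0},{"hand":1,"slide":[70,75,15],"twist":0},{"hand":1,"slide":[105,113,40],"twist":0},{"hand":1,"slide":[140,152,70],"twist":0},{"hand":1,"slide":[125,152,94],"twist":0},{"hand":1,"slide":[111,152,116],"twist":0},{"hand":1,"slide":[111,152,116],"twist":0},{"hand":1,"slide":[111,152,116],"twist":0.18},{"hand":1,"slide":[111,152,116],"twist":0.36},{"hand":1,"slide":[111,152,116],"twist":0.54},{"hand":1,"slide":[111,152,116],"twist":0.72},{"hand":1,"slide":[111,152,116],"twist":0.9}]}}

```text
time_s: 43.95
tcp_pos: [0.5524, -0.0746, 0.1672]
tcp_rot: [0.744, 0.607, -0.005, -0.279]
ft_force: [0.0, 0.4, -5.3]
grip_width: 0.0095
finger_force: 39.9
```

Call:
{"op": "servo_tool", "data": {"targets": [{"hand":1,"slide":[0,0,0],"twist":0.18},{"hand":1,"slide":[0,0,0],"twist":0.36},{"hand":1,"slide":[0,0,0],"twist":0.54},{"hand":1,"slide":[0,0,0],"twist":0.72},{"hand":1,"slide":[0,0,0],"twist":0.9},{"hand":1,"slide":[0,0,0],"twist":1.08},{"hand":1,"slide":[0,0,0],"twist":1.26},{"hand":1,"slide":[0,0,0],"twist":1.44},{"hand":1,"slide":[0,0,0],"twist":1.62},{"hand":1,"slide":[0,0,0],"twist":1.8},{"hand":1,"slide":[0,0,0],"twist":1.98},{"hand":1,"slide":[0,0,0],"twist":2.16}]}}

```text
time_s: 45.45
tcp_pos: [0.5527, -0.074, 0.1674]
tcp_rot: [0.886, -0.37, -0.248, -0.128]
ft_force: [0.5, 0.4, -1.7]
grip_width: 0.0098
finger_force: 39.9
```

Call:
{"op": "servo_tool", "data": {"targets": [{"hand":1,"slide":[0,0,0],"twist":0.08},{"hand":1,"slide":[0,0,0],"twist":0.08},{"hand":1,"slide":[0,0,0],"twist":0.08},{"hand":1,"slide":[0,0,0],"twist":0.08}]}}

```text
time_s: 45.95
tcp_pos: [0.5522, -0.0744, 0.1667]
tcp_rot: [0.872, -0.403, -0.253, -0.118]
ft_force: [-1.2, 0.5, -1.6]
grip_width: 0.0095
finger_force: 40.0
```

```bash
python3 - <<'E'
from h import *
st();level()
E
```

```text
45.95 tcp [ 0.5522 -0.0744  0.1667] rotvecZ [[0.548, -0.642, -0.536], [-0.762, -0.648, -0.003], [-0.345, 0.41, -0.844]] q [-0.35  1.04  1.06  1.52 -0.94  1.73 -1.54] F [-1.21  0.47 -1.58] w 0.0095 40.0
twist to level y: -3.137 0.005 lean 32.4 az 130.1
```

Empty by weight; turn upright, lift, hold over a second.

Call:
{"op": "servo_tool", "data": {"targets": [{"hand":1,"slide":[-16,0,-25],"twist":0},{"hand":1,"slide":[-32,0,-51],"twist":-0.18},{"hand":1,"slide":[-32,0,-51],"twist":-0.36},{"hand":1,"slide":[-32,0,-51],"twist":-0.54},{"hand":1,"slide":[-32,0,-51],"twist":-0.72},{"hand":1,"slide":[-32,0,-51],"twist":-0.9},{"hand":1,"slide":[-32,0,-51],"twist":-1.08},{"hand":1,"slide":[-32,0,-51],"twist":-1.26},{"hand":1,"slide":[-32,0,-51],"twist":-1.44},{"hand":1,"slide":[-32,0,-51],"twist":-1.62},{"hand":1,"slide":[-32,0,-51],"twist":-1.8},{"hand":1,"slide":[-32,0,-51],"twist":-1.98}]}}

```text
time_s: 47.45
tcp_pos: [0.5522, -0.0758, 0.2288]
tcp_rot: [0.814, 0.51, -0.039, -0.275]
ft_force: [-0.8, -0.3, -2.7]
grip_width: 0.0097
finger_force: 40.0
```

Call:
{"op": "servo_tool", "data": {"targets": [{"hand":1,"slide":[0,0,0],"twist":-0.18},{"hand":1,"slide":[0,0,0],"twist":-0.36},{"hand":1,"slide":[0,0,0],"twist":-0.54},{"hand":1,"slide":[0,0,0],"twist":-0.72},{"hand":1,"slide":[0,0,0],"twist":-0.9},{"hand":1,"slide":[0,0,0],"twist":-1.08},{"hand":1,"slide":[0,0,0],"twist":-1.16},{"hand":1,"slide":[0,0,0],"twist":-1.16},{"hand":1,"slide":[0,0,0],"twist":-1.16}]}}

```text
time_s: 48.58
tcp_pos: [0.5522, -0.0754, 0.2275]
tcp_rot: [0.405, 0.871, 0.117, -0.253]
ft_force: [-0.2, 0.4, -2.7]
grip_width: 0.0099
finger_force: 40.0
```

Call:
{"op": "servo_tool", "data": {"targets": [{"hand":1,"slide":[0,0,0],"twist":0},{"hand":1,"slide":[0,0,0],"twist":0},{"hand":1,"slide":[0,0,0],"twist":0},{"hand":1,"slide":[0,0,0],"twist":0},{"hand":1,"slide":[0,0,0],"twist":0},{"hand":1,"slide":[0,0,0],"twist":0}]}}

```text
time_s: 49.32
tcp_pos: [0.5522, -0.0748, 0.2266]
tcp_rot: [0.404, 0.871, 0.118, -0.253]
ft_force: [0.2, -0.1, -2.4]
grip_width: 0.0097
finger_force: 40.0
```

Call:
{"op": "servo_tool", "data": {"targets": [{"hand":1,"slide":[0,0,0],"twist":0},{"hand":1,"slide":[0,0,0],"twist":0},{"hand":1,"slide":[0,0,0],"twist":0},{"hand":1,"slide":[0,0,0],"twist":0},{"hand":1,"slide":[0,0,0],"twist":0}]}}

```text
time_s: 49.95
tcp_pos: [0.5522, -0.0748, 0.2266]
tcp_rot: [0.404, 0.871, 0.118, -0.253]
ft_force: [-0.4, -0.3, -2.3]
grip_width: 0.0097
finger_force: 40.0
```

```bash
python3 - <<'E'
from h import *
st();level()
t=viewer.snapshot("top"); np.save("t.npy",t,allow_pickle=True)
# mat corners from t4 crop pixels
print(at_z(t,np.array([[505,140],[385,300],[645,505],[765,340]])/3.6+[200,90],.003).round(3))
E
```

```text
49.95 tcp [ 0.5522 -0.0748  0.2266] rotvecZ [[-0.546, 0.644, 0.536], [0.763, 0.646, 0.001], [-0.346, 0.409, -0.844]] q [ 0.01  0.71  0.36  1.46 -0.5   1.55  1.21] F [-0.39 -0.35 -2.29] w 0.0097 40.0
twist to level y: 0.001 -3.141 lean 32.4 az 130.2
[[ 0.656 -0.281  0.003]
 [ 0.518 -0.183  0.003]
 [ 0.355 -0.401  0.003]
 [ 0.495 -0.5    0.003]]
```

```bash
python3 -c "
from h import *
shift([.545,-.297,.22]);shift([.545,-.297,.12]);shift([.545,-.297,.067])"
```

```text
slide [-142.8 -149.1  -82.8] 
slide [-196.4 -149.1    1.6] 
slide [-224.8 -149.2   46.3]
```

Call:
{"op": "servo_tool", "data": {"targets": [{"hand":1,"slide":[-30,-35,-18],"twist":0},{"hand":1,"slide":[-65,-70,-38],"twist":0},{"hand":1,"slide":[-105,-110,-61],"twist":0},{"hand":1,"slide":[-143,-149,-83],"twist":0},{"hand":1,"slide":[-170,-149,-40],"twist":0},{"hand":1,"slide":[-196,-149,2],"twist":0},{"hand":1,"slide":[-212,-149,26],"twist":0},{"hand":1,"slide":[-222,-149,42],"twist":0},{"hand":1,"slide":[-225,-149,46],"twist":0},{"hand":1,"slide":[-225,-149,46],"twist":0},{"hand":1,"slide":[-225,-149,46],"twist":0}]}}

```text
time_s: 51.38
tcp_pos: [0.5461, -0.2977, 0.0685]
tcp_rot: [0.404, 0.872, 0.117, -0.252]
ft_force: [-0.7, 0.3, -2.3]
grip_width: 0.0097
finger_force: 40.0
```

```bash
python3 - <<'E'
from h import *
st()
E
```

```text
51.38 tcp [ 0.5461 -0.2977  0.0685] rotvecZ [[-0.547, 0.645, 0.534], [0.763, 0.646, 0.001], [-0.344, 0.408, -0.846]] q [ 0.32  1.05  0.38  1.21 -0.47  1.51  1.49] F [-0.69  0.26 -2.27] w 0.0097 40.0
```

Call:
{"op": "servo_tool", "data": {"targets": [{"hand":1,"slide":[-1,0,2],"twist":0},{"hand":1,"slide":[-2,0,4],"twist":0},{"hand":1,"slide":[-2,0,4],"twist":0},{"hand":0.6,"slide":[-2,0,4],"twist":0},{"hand":0.4,"slide":[-2,0,4],"twist":0},{"hand":0,"slide":[-2,0,4],"twist":0},{"hand":0,"slide":[-2,0,4],"twist":0},{"hand":0,"slide":[-2,0,4],"twist":0},{"hand":0,"slide":[-2,0,4],"twist":0},{"hand":0,"slide":[-2,0,4],"twist":0}]}}

```text
time_s: 52.62
tcp_pos: [0.5451, -0.2969, 0.0627]
tcp_rot: [0.404, 0.871, 0.118, -0.253]
ft_force: [-0.1, -0.1, -0.7]
grip_width: 0.0774
finger_force: 0.0
```

Call:
{"op": "servo_tool", "data": {"targets": [{"hand":0,"slide":[27,0,-42],"twist":0},{"hand":0,"slide":[54,0,-84],"twist":0},{"hand":0,"slide":[81,0,-126],"twist":0},{"hand":0,"slide":[108,0,-168],"twist":0},{"hand":0,"slide":[145,40,-190],"twist":0},{"hand":0,"slide":[180,80,-200],"twist":0},{"hand":0,"slide":[220,110,-200],"twist":0},{"hand":0,"slide":[260,140,-190],"twist":0},{"hand":0,"slide":[310,160,-180],"twist":0}]}}

```text
time_s: 53.75
tcp_pos: [0.5601, -0.0654, 0.3808]
tcp_rot: [0.403, 0.871, 0.117, -0.253]
ft_force: [0.8, 0.8, 0.5]
grip_width: 0.0884
finger_force: 0.0
```

```bash
python3 - <<'E'
from h import *
st();shift([.42,.15,.45]);shift([.25,.4,.5])
E
```

```text
53.75 tcp [ 0.5601 -0.0654  0.3808] rotvecZ [[-0.546, 0.644, 0.536], [0.763, 0.647, 0.0], [-0.347, 0.409, -0.844]] q [-0.01  0.59  0.39  1.29 -0.48  1.81  1.08] F [0.84 0.85 0.53] w 0.0884 0.0
slide [252.3  32.5  78.3] 
slide [532.8  64.7 197.3]
```

Call:
{"op": "servo_tool", "data": {"targets": [{"hand":0,"slide":[252,32,78],"twist":0},{"hand":0,"slide":[252,32,78],"twist":0},{"hand":0,"slide":[252,32,78],"twist":0},{"hand":0,"slide":[252,32,78],"twist":0},{"hand":0,"slide":[252,32,78],"twist":0},{"hand":0,"slide":[533,65,197],"twist":0},{"hand":0,"slide":[533,65,197],"twist":0},{"hand":0,"slide":[533,65,197],"twist":0},{"hand":0,"slide":[533,65,197],"twist":0},{"hand":0,"slide":[533,65,197],"twist":0},{"hand":0,"slide":[533,65,197],"twist":0}]}}

```text
time_s: 55.12
tcp_pos: [0.2482, 0.4007, 0.5007]
tcp_rot: [0.401, 0.873, 0.117, -0.253]
ft_force: [1.1, -1.6, -0.7]
grip_width: 0.0881
finger_force: 0.0
```

```bash
python3 - <<'E'
from h import *
st()
t=viewer.snapshot("top"); np.save("t.npy",t,allow_pickle=True)
cv2.imwrite("pics/t7.png",cv2.resize(t["frame"][90:240,200:400,::-1],(800,600),interpolation=cv2.INTER_CUBIC))
E
```

```text
55.12 tcp [0.2482 0.4007 0.5007] rotvecZ [[-0.55, 0.64, 0.536], [0.759, 0.651, 0.002], [-0.348, 0.408, -0.844]] q [-0.74  0.02  0.01  1.72 -0.57  1.41  0.07] F [ 1.12 -1.63 -0.68] w 0.0881 0.0
```

View pics/t7.png

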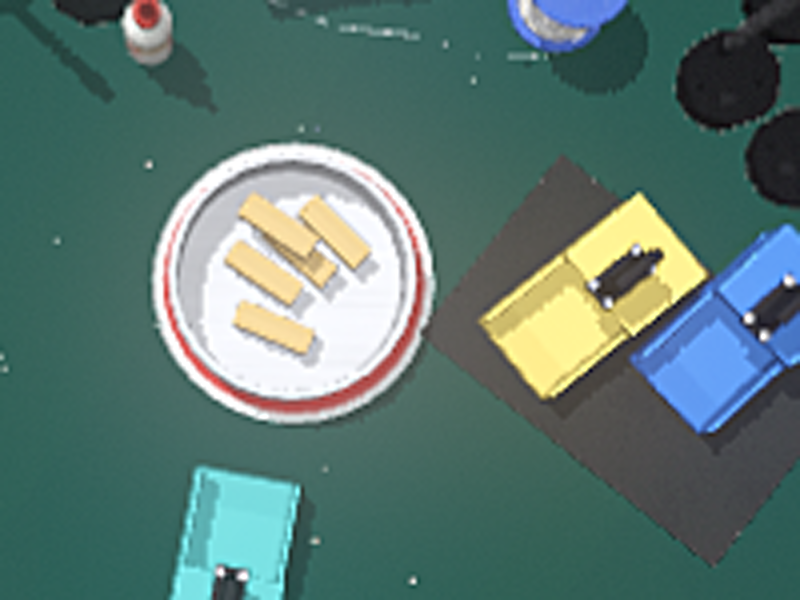

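```bash
python3 - <<'E'
from h import *
t=np.load("t.npy",allow_pickle=True).item(); f=t["frame"]
old=cv2.resize(cv2.imread("pics/pan3.png"),(220,130),interpolation=cv2.INTER_AREA)
new=f[90:220,200:420,::-1]
d=np.abs(old.astype(int)-new).max(2)[30:120,25:120]; yy,xx=np.mgrid[30:120,25:120]; r=np.hypot(xx-72,yy-69)
print("rim diff mean/95%",d[(r>26)&(r<38)].mean(),np.percentile(d[(r>26)&(r<38)],95))
hsv=cv2.cvtColor(f,cv2.COLOR_RGB2HSV)
m=((hsv[...,0]>104)&(hsv[...,0]<118)&(hsv[...,1]>120)&(hsv[...,2]>90)).astype(np.uint8); m[:,:345]=0; m[:135]=0; m[240:]=0; m[:,430:]=0
n,l,stt,c=cv2.connectedComponentsWithStats(m); k=1+np.argmax(stt[1:,4]); ys,xs=np.nonzero(l==k); box=cv2.boxPoints(cv2.minAreaRect(np.c_[xs,ys].astype(np.float32)))
P=at_z(t,box,.045); print("blue",stt[k],box.round(1).tolist(),P.round(3).tolist(),P.mean(0))
mat=np.array([[.656,-.281],[.518,-.183],[.355,-.401],[.495,-.5]],np.float32)
def chk(o,az):
    dd=np.array([np.cos(az),np.sin(az)]); n=np.array([-dd[1],dd[0]]); return [round(1000*cv2.pointPolygonTest(mat,tuple((o+a*dd*.07+b*n*.038).astype(float)),True),1) for a in(-1,1) for b in(-1,1)]
print("before",chk(np.array([.4796,-.390]),np.radians(131.4)))
for n_,fr in [("blue",[[632,362],[705,433]]),("yellow",[[480,320],[549,399]])]:
    a=at_z(t,np.array(fr)/4.+[200,90],.037); w=a[0]-a[1]; az=np.arctan2(w[1],w[0])+np.pi/2; o=a.mean(0)[:2]-.07*np.array([np.cos(az),np.sin(az)]); print(n_,o.round(4),np.degrees(az),chk(o,az))
E
```

```text
rim diff mean/95% 14.993718592964823 30.0
blue [ 358  146   57   53 1328] [[356.20001220703125, 178.8000030517578], [395.5, 143.10000610351562], [415.3999938964844, 165.10000610351562], [376.20001220703125, 200.6999969482422]] [[0.503, -0.319, 0.045], [0.61, -0.432, 0.045], [0.548, -0.49, 0.045], [0.441, -0.378, 0.045]] [ 0.52565783 -0.40467427  0.045     ]
before [1.1, 17.2, 32.5, 16.9]
blue [ 0.525  -0.4014] 136.95232614451774 [-39.7, -30.8, 70.9, 62.7]
yellow [ 0.5452 -0.2932] 132.406280340485 [6.0, 20.8, 22.1, 11.9]
```

```bash
python3 - <<'E'
from h import *
t=np.load("t.npy",allow_pickle=True).item(); f=t["frame"]
old=cv2.cvtColor(cv2.resize(cv2.imread("pics/pan3.png"),(220,130),interpolation=cv2.INTER_AREA),cv2.COLOR_BGR2GRAY).astype(np.float32)
new=cv2.cvtColor(f[90:220,200:420],cv2.COLOR_RGB2GRAY).astype(np.float32)
yy,xx=np.mgrid[0:130,0:220]; r=np.hypot(xx-72.5,yy-69); mk=(r>26.5)&(r<31.5)
for n,mk in (("pan rim",(r>26.5)&(r<31.5)),):
  best=[]
  for dx in np.arange(-2,2.1,.25):
    for dy in np.arange(-2,2.1,.25):
      w=cv2.warpAffine(old,np.float32([[1,0,dx],[0,1,dy]]),(220,130)); best.append((np.abs(w-new)[mk].mean(),dx,dy))
  print(n,sorted(best)[:3])
shift([.43,.05,.42]);shift([.40,-.40,.40])
E
```

```text
pan rim [(np.float32(12.612939), np.float64(0.0), np.float64(0.0)), (np.float32(13.23602), np.float64(0.0), np.float64(0.25)), (np.float32(14.837719), np.float64(0.25), np.float64(0.0))]
slide [-365.5  -89.3 -136.9] 
slide [-649.2 -403.8 -293.3]
```

Call:
{"op": "servo_tool", "data": {"targets": [{"hand":0,"slide":[-366,-89,-137],"twist":0},{"hand":0,"slide":[-366,-89,-137],"twist":0},{"hand":0,"slide":[-366,-89,-137],"twist":0},{"hand":0,"slide":[-366,-89,-137],"twist":0},{"hand":0,"slide":[-366,-89,-137],"twist":0},{"hand":0,"slide":[-366,-89,-137],"twist":0},{"hand":0,"slide":[-366,-89,-137],"twist":0},{"hand":0,"slide":[-649,-404,-293],"twist":0},{"hand":0,"slide":[-649,-404,-293],"twist":0},{"hand":0,"slide":[-649,-404,-293],"twist":0},{"hand":0,"slide":[-649,-404,-293],"twist":0},{"hand":0,"slide":[-649,-404,-293],"twist":0}]}}

```text
time_s: 56.68
tcp_pos: [0.4062, -0.266, 0.4055]
tcp_rot: [0.405, 0.87, 0.117, -0.253]
ft_force: [0.1, -0.6, -0.7]
grip_width: 0.0881
finger_force: 0.0
```

```bash
python3 - <<'E'
from h import *
st();level();shift([.40,-.44,.40]);shift([.40,-.44,.80])
E
```

```text
56.67 tcp [ 0.4062 -0.266   0.4055] rotvecZ [[-0.543, 0.646, 0.536], [0.765, 0.644, -0.001], [-0.346, 0.41, -0.844]] q [ 0.22  0.5   0.56  1.4  -0.31  1.88  1.5 ] F [ 0.07 -0.6  -0.7 ] w 0.0881 0.0
twist to level y: -0.002 3.14 lean 32.4 az 130.1
slide [-112.1 -116.7  -64.5] 
slide [ 102.3 -117.  -402.2]
```

Call:
{"op": "servo_tool", "data": {"targets": [{"hand":0,"slide":[102,-117,-402],"twist":0},{"hand":0,"slide":[102,-117,-402],"twist":0},{"hand":0,"slide":[102,-117,-402],"twist":0},{"hand":0,"slide":[102,-117,-402],"twist":0},{"hand":0,"slide":[102,-117,-402],"twist":0},{"hand":0,"slide":[102,-117,-402],"twist":0},{"hand":0,"slide":[102,-117,-402],"twist":0},{"hand":0,"slide":[102,-117,-402],"twist":0}]}}

```text
time_s: 57.68
tcp_pos: [0.3741, -0.2718, 0.5605]
tcp_rot: [0.354, 0.926, 0.053, -0.121]
ft_force: [7.4, 9.2, -1.3]
grip_width: 0.0881
finger_force: 0.0
```

```bash
python3 - <<'E'
from h import *
st();level();shift([.42,-.48,1.0])
E
```

```text
57.67 tcp [ 0.3741 -0.2718  0.5605] rotvecZ [[-0.719, 0.643, 0.262], [0.669, 0.743, 0.013], [-0.187, 0.185, -0.965]] q [ 0.67  0.21 -0.12  1.29 -0.04  1.91  1.37] F [ 7.45  9.17 -1.32] w 0.0881 0.0
twist to level y: 0.048 -3.093 lean 15.2 az 135.3
slide [ -51.7 -118.4 -471.1]
```

Call:
{"op": "servo_tool", "data": {"targets": [{"hand":0,"slide":[-52,-60,-471],"twist":0},{"hand":0,"slide":[-52,-60,-471],"twist":0},{"hand":0,"slide":[-52,-60,-471],"twist":0},{"hand":0,"slide":[-52,-60,-471],"twist":0},{"hand":0,"slide":[-52,-60,-471],"twist":0}]}}

```text
time_s: 58.3
tcp_pos: [0.3565, -0.354, 0.5887]
tcp_rot: [0.404, 0.91, 0.026, -0.083]
ft_force: [0.7, -0.3, -0.6]
grip_width: 0.0885
finger_force: 0.0
```

```bash
python3 - <<'E'
from h import *
st();level();shift([.5392,-.4187,.25],np.radians(43.4));shift([.5392,-.4187,.066],np.radians(43.4))
t=viewer.snapshot("top"); f=t["frame"]
hsv=cv2.cvtColor(f,cv2.COLOR_RGB2HSV)
m=((hsv[...,0]>104)&(hsv[...,0]<118)&(hsv[...,1]>120)&(hsv[...,2]>90)).astype(np.uint8); m[:,:345]=0; m[:135]=0; m[240:]=0; m[:,430:]=0
n,l,stt,c=cv2.connectedComponentsWithStats(m); k=1+np.argmax(stt[1:,4]); print(stt[k],c[k])
E
```

```text
58.3 tcp [ 0.3565 -0.354   0.5887] rotvecZ [[-0.659, 0.732, 0.172], [0.741, 0.672, -0.02], [-0.13, 0.114, -0.985]] q [ 0.67  0.23  0.03  1.17 -0.01  1.91  1.44] F [ 0.66 -0.3  -0.62] w 0.0885 0.0
twist to level y: -0.115 3.027 lean 10.0 az 138.7
slide [-226.2   98.6  302.4] twist -0.021
slide [-257.9  102.2  483.6] twist -0.021
[ 358  146   57   53 1330] [385.01052632 172.35488722]
```

```bash
python3 - <<'E'
from h import *
shift([.5335,-.413,.20]);shift([.5335,-.413,.066])
E
```

```text
slide [-226.1   93.9  359.9] 
slide [-248.    95.9  492. ]
```

Call:
{"op": "servo_tool", "data": {"targets": [{"hand":0,"slide":[-226,94,360],"twist":-0.02},{"hand":0,"slide":[-226,94,360],"twist":-0.02},{"hand":0,"slide":[-226,94,360],"twist":-0.02},{"hand":0,"slide":[-226,94,360],"twist":-0.02},{"hand":0,"slide":[-226,94,360],"twist":-0.02},{"hand":0,"slide":[-226,94,360],"twist":-0.02},{"hand":0,"slide":[-226,94,360],"twist":-0.02},{"hand":0,"slide":[-226,94,360],"twist":-0.02}]}}

```text
time_s: 59.35
tcp_pos: [0.5291, -0.4116, 0.1908]
tcp_rot: [0.393, 0.915, 0.028, -0.085]
ft_force: [0.0, 0.5, -0.1]
grip_width: 0.0881
finger_force: 0.0
```

```bash
python3 - <<'E'
from h import *
st();level();shift([.5335,-.413,.066],np.radians(43.4))
E
```

```text
59.35 tcp [ 0.5291 -0.4116  0.1908] rotvecZ [[-0.676, 0.715, 0.178], [0.724, 0.69, -0.016], [-0.134, 0.118, -0.984]] q [ 0.6   0.73 -0.    1.34 -0.02  1.25  1.37] F [ 0.02  0.53 -0.12] w 0.0881 0.0
twist to level y: -0.089 3.053 lean 10.3 az 138.6
slide [-26.2   4.2 122. ] twist 0.003
```

Call:
{"op": "servo_tool", "data": {"force": 30, "targets": [{"hand":0,"slide":[-9,4,45],"twist":0},{"hand":0,"slide":[-18,4,90],"twist":0},{"hand":0,"slide":[-26,4,122],"twist":0},{"hand":0.3,"slide":[-26,4,122],"twist":0},{"hand":0.6,"slide":[-26,4,122],"twist":0},{"hand":1,"slide":[-26,4,122],"twist":0},{"hand":1,"slide":[-26,4,122],"twist":0},{"hand":1,"slide":[-26,4,122],"twist":0},{"hand":1,"slide":[-26,4,122],"twist":0},{"hand":1,"slide":[-26,4,122],"twist":0},{"hand":1,"slide":[-26,4,122],"twist":0},{"hand":1,"slide":[-26,4,122],"twist":0}]}}

```text
time_s: 60.85
tcp_pos: [0.5371, -0.4146, 0.0722]
tcp_rot: [0.393, 0.916, 0.027, -0.08]
ft_force: [-0.3, 0.6, -1.8]
grip_width: 0.0098
finger_force: 29.9
```

```bash
python3 - <<'E'
from h import *
s=st();level(); p=s["tcp_pos"]; q=p+[-.0505,.020,0]; shift(q+[0,0,.03]); shift(q); shift(p+[0,0,.03])
E
```

```text
60.85 tcp [ 0.5371 -0.4146  0.0722] rotvecZ [[-0.678, 0.715, 0.168], [0.724, 0.69, -0.013], [-0.125, 0.113, -0.986]] q [ 0.61  0.87 -0.01  1.38 -0.02  1.06  1.37] F [-0.28  0.61 -1.82] w 0.0098 29.9
twist to level y: -0.078 3.063 lean 9.7 az 138.0
slide [ 53.6 -23.2 -21. ] 
slide [ 48.6 -22.8   8.6] 
slide [  5.   -0.4 -29.6]
```

Call:
{"op": "servo_tool", "data": {"targets": [{"hand":1,"slide":[2,0,-12],"twist":0},{"hand":1,"slide":[5,0,-30],"twist":0},{"hand":1,"slide":[20,-7,-27],"twist":0},{"hand":1,"slide":[38,-15,-24],"twist":0},{"hand":1,"slide":[54,-23,-21],"twist":0},{"hand":1,"slide":[54,-23,-21],"twist":0},{"hand":1,"slide":[51,-23,-6],"twist":0},{"hand":1,"slide":[49,-23,4],"twist":0},{"hand":1,"slide":[49,-23,8],"twist":0},{"hand":1,"slide":[49,-23,9],"twist":0},{"hand":1,"slide":[49,-23,9],"twist":0}]}}

```text
time_s: 62.22
tcp_pos: [0.4865, -0.3947, 0.0722]
tcp_rot: [0.393, 0.916, 0.027, -0.08]
ft_force: [0.1, -0.1, -1.3]
grip_width: 0.0097
finger_force: 29.9
```

```bash
python3 - <<'E'
from h import *
s=st()
E
```

```text
62.23 tcp [ 0.4865 -0.3947  0.0722] rotvecZ [[-0.679, 0.715, 0.167], [0.724, 0.69, -0.013], [-0.125, 0.112, -0.986]] q [ 0.63  0.79 -0.01  1.55 -0.01  0.98  1.39] F [ 0.14 -0.12 -1.26] w 0.0097 29.9
```

Call:
{"op": "servo_tool", "data": {"targets": [{"hand":1,"slide":[0,0,1],"twist":0},{"hand":1,"slide":[0,0,2],"twist":0},{"hand":1,"slide":[0,0,2],"twist":0},{"hand":0.6,"slide":[0,0,2],"twist":0},{"hand":0.3,"slide":[0,0,2],"twist":0},{"hand":0,"slide":[0,0,2],"twist":0},{"hand":0,"slide":[0,0,2],"twist":0},{"hand":0,"slide":[0,0,2],"twist":0},{"hand":0,"slide":[0,0,2],"twist":0},{"hand":0,"slide":[0,0,2],"twist":0}]}}

```text
time_s: 63.48
tcp_pos: [0.486, -0.3944, 0.0702]
tcp_rot: [0.393, 0.916, 0.027, -0.08]
ft_force: [0.4, 0.1, 0.6]
grip_width: 0.0775
finger_force: 0.0
```

Call:
{"op": "servo_tool", "data": {"targets": [{"hand":0,"slide":[8,0,-50],"twist":0},{"hand":0,"slide":[17,0,-100],"twist":0},{"hand":0,"slide":[26,0,-150],"twist":0},{"hand":0,"slide":[35,0,-200],"twist":0},{"hand":0,"slide":[80,40,-200],"twist":0},{"hand":0,"slide":[125,80,-200],"twist":0},{"hand":0,"slide":[165,120,-200],"twist":0},{"hand":0,"slide":[205,155,-200],"twist":0},{"hand":0,"slide":[250,190,-190],"twist":0},{"hand":0,"slide":[290,180,-180],"twist":0},{"hand":0,"slide":[340,170,-180],"twist":0},{"hand":0,"slide":[390,160,-180],"twist":0}]}}

```text
time_s: 64.97
tcp_pos: [0.3584, -0.0243, 0.311]
tcp_rot: [0.393, 0.916, 0.027, -0.08]
ft_force: [0.5, 0.4, 0.8]
grip_width: 0.0882
finger_force: 0.0
```

```bash
python3 - <<'E'
from h import *
st(); t=viewer.snapshot("top"); f=t["frame"]; hsv=cv2.cvtColor(f,cv2.COLOR_RGB2HSV)
mat=np.array([[.656,-.281],[.518,-.183],[.355,-.401],[.495,-.5]],np.float32)
def fit(lo,hi,smin):
    m=((hsv[...,0]>lo)&(hsv[...,0]<hi)&(hsv[...,1]>smin)&(hsv[...,2]>90)).astype(np.uint8); m[:,:305]=0; m[:120]=0; m[240:]=0; m[:,430:]=0
    n,l,s,c=cv2.connectedComponentsWithStats(m); k=1+np.argmax(s[1:,4]); ys,xs=np.nonzero(l==k)
    b=cv2.boxPoints(cv2.minAreaRect(np.c_[xs,ys].astype(np.float32))); P=at_z(t,b,.045)
    print(s[k],P[:,:2].round(3).tolist(),P.mean(0)[:2].round(4),[round(1000*cv2.pointPolygonTest(mat,(float(p[0]),float(p[1])),True)) for p in P])
fit(104,118,120); fit(22,34,100)
old=cv2.cvtColor(cv2.resize(cv2.imread("pics/pan3.png"),(220,130),interpolation=cv2.INTER_AREA),cv2.COLOR_BGR2GRAY).astype(np.float32)
new=cv2.cvtColor(f[90:220,200:420],cv2.COLOR_RGB2GRAY).astype(np.float32)
yy,xx=np.mgrid[0:130,0:220]; r=np.hypot(xx-72.5,yy-69); mk=(r>26.5)&(r<31.5)
print(min((np.abs(cv2.warpAffine(old,np.float32([[1,0,dx],[0,1,dy]]),(220,130))-new)[mk].mean(),dx,dy) for dx in np.arange(-2,2.1,.25) for dy in np.arange(-2,2.1,.25)))
h=hsv[125:200,240:305]; print("brass px",int(((h[...,0]>10)&(h[...,0]<24)&(h[...,1]>70)).sum()))
h0=cv2.cvtColor(cv2.resize(cv2.imread("pics/t7.png"),(200,150),interpolation=cv2.INTER_AREA),cv2.COLOR_BGR2HSV)[35:110,40:105]; print("brass before",int(((h0[...,0]>10)&(h0[...,0]<24)&(h0[...,1]>70)).sum()))
E
```

```text
64.97 tcp [ 0.3584 -0.0243  0.311 ] rotvecZ [[-0.679, 0.715, 0.167], [0.724, 0.69, -0.013], [-0.125, 0.112, -0.986]] q [ 0.23  0.03 -0.19  2.05 -0.11  1.19  0.84] F [0.52 0.35 0.8 ] w 0.0882 0.0
[ 350  163   58   52 1351] [[0.455, -0.298], [0.561, -0.408], [0.499, -0.467], [0.394, -0.358]] [ 0.4775 -0.383 ] [19, 1, 16, 5]
[ 320  139   57   51 1237] [[0.526, -0.211], [0.625, -0.327], [0.564, -0.378], [0.465, -0.262]] [ 0.5449 -0.2945] [18, -2, 17, 5]
(np.float32(18.127193), np.float64(0.0), np.float64(0.0))
brass px 596
brass before 575
```

```bash
python3 -c "
from rig import robot
print(robot.finish_job())"
```

```text
the job is handed in; nothing more can be done
None
```

I handed the job in at about 65 s: the pan is centred on the target to within about 3 mm, all five posts found are in it, and both totes weighed empty and stand upright on the mat. I put the blue tote back on the mat after it was found a few centimetres off it.

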